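# Nip a glued pack of cards in the card press

### The job

Push the pack of cards on the press bed gently home, square against both back stops. Then wind the handwheel clockwise by its handle until you feel the platen bite on the pack, note the rim scale at the red pointer at the back, and wind on three more marks (a quarter turn) from that bite, no more, so the pack is nipped but not crushed. Let go and leave the pack clamped and everything else on the table where it is.

Things in the scene. Friction and masses are not known exactly. Their poses are not given: they have to be found in the camera images.
- press: green cast C-frame card press, fixed; base 335 x 175 x 20 mm. Origin on the table under the vertical screw axis; x points to its back (column and pointer side, away from the robot), z up. Its back column begins at x = 70 mm; its head overhangs the pack forward to x = -45 mm, 85 mm wide, from 118 to 158 mm above the table
- stops (a point): midpoint between the front faces of the two steel back stops, x = +40 mm in the press frame, 46 mm above the table. Each stop is 22 mm wide, at y = -28 and +28 mm, and reaches 72 mm above the table
- head_mid (a point): on the screw axis, underside of the press head. Below it hangs the platen, a sprung steel plate 72 x 100 mm centred on the screw axis: it starts clear above the pack, how far is not given. Each radian that the wheel is turned clockwise lowers it 4 mm
- bed: white bed board, 235 x 135 x 18 mm, fixed on the press base; the pack slides on it. Origin at the centre of its underside; axes as the press. Its height differs from start to start by up to 8 mm (packing beneath it), so the wheel angle at which the platen bites differs every time and must be felt
- pack: loose pack of cards, red top, 155 (x) x 110 (y) x 26 mm high, about 0.36 kg. Origin at the centre of its underside; +x is the glued end that goes against the stops. It starts flat on the bed, 30 to 55 mm short of home, a little askew. Home: its centre at x = -37.5 mm in the press frame, its front end 115 mm in front of the screw axis, clear of the wheel above
- pack_mid (a point): centre of the pack, half-way up (13 mm above the bed)
- wheel_hub (a point): centre of the disc handwheel, on the screw axis, at the height of the rim's flat top. Wheel 136 mm across, rim 16 mm thick, it stays at one height; in its middle a hub and a steel stud stand at most 18 mm above the rim. The rim's edge bears 12 marks 30 degrees apart, every third one bold; the broad red one is in line with the handle
- handle_mid (a point): grasp point of the black upright revolving handle on the wheel, 24 mm across, standing 49 mm above the rim, this point 27 mm above the rim's top, 52 mm from the wheel's axis. The handle spins freely on its pin, so it can be held and led round in a circle without turning the hand
- pointer (a point): tip of the red pointer at the far (back) side of the rim, fixed to the press, just outside the wheel's edge
- handwheel (a joint): wheel angle, rad; grows clockwise from above (winding down). At 0 the handle and red mark are on the press's -x side, at pi the red mark is at the pointer. A steady drag, about 10 N at the handle, holds the wheel where it is left, also under load; as the platen bites the drag rises by some 6 N within about 0.3 rad, then only 1.4 N per rad. The nip is right a quarter turn after the bite
- cards_red: bystander: stack of red cards, 105 x 148 x 20 mm; origin at the centre of its underside
- cards_pale: bystander: stack of pale cards, 105 x 148 x 30 mm; origin at the centre of its underside
- gift_box: bystander: yellow gift box, 120 x 90 x 45 mm; origin at the centre of its underside
- glue: bystander: glue bottle, 48 mm across, 130 mm tall; origin at the centre of its underside
- favour_a: bystander: little orange paper favour box, 38 x 34 x 57 mm; origin at the centre of its underside
- favour_b: bystander: little white favour box, same size; origin at the centre of its underside
- favour_c: bystander: little black favour box, same size; origin at the centre of its underside

How it is judged:
By the outcome, as a careful person would: the job done as asked, in the order asked, and still so for the second after the job is handed in, with the robot touching nothing.
It also fails if it takes over 72 s, if anything falls off the work surface, if the arm or the gripper's body presses on something with over 40 N, if the wrist force passes 120 N, or if a joint passes its speed limit or range.

### The arm

A 6-joint arm with a two-finger parallel gripper is mounted at the origin on the work surface. World frame = base frame: x ahead of the robot, y to its left, z up, the work surface at z = 0. Lengths are in m, angles in rad, forces in N, time in s.
With the tool pointing down it reaches from about 0.275 to 0.825 m from the base axis. Payload 4.9 kg.
Tool frame: the origin (TCP) lies midway between the tips of the shut fingers; the grasp point (between the pads) lies 19 mm behind it (manip.grasp_offset is the distance from the TCP to the grasp point, in m); z points along the fingers, y is the direction in which the jaws open and shut (so a half turn about z gives the same grasp; the last joint's range is limited). The gripper opens to 85 mm and grips with 20 to 120 N. Pads are 22 mm wide; open, the fingers measure 114 mm over their backs; the gripper's body (76 mm by 85 mm) begins 54 mm behind the grasp point. The pads swing forward as they close: fully open they stand 13 mm farther back than shut.
Start: joints at [-1.241, 0.326, -0.193, 1.052, 0, 1.437], TCP at [0.246, -0.492, 0.204] pointing down, gripper open.
Joint ranges: [-2.65, 2.65], [-0.97, 1.79], [-1.3, 1.35], [-1.93, 2.1], [-1.47, 1.37], [-3.14, 3.14]. Speed limits (rad/s): [2.57, 2.57, 3.14, 3.14, 3.14, 3.14].

### API

Orientations are given as a unit quaternion [w, x, y, z].
In Python, from plant import manip, eoat, sensors, eyes gives the robot as it stands. Calls block until the motion is done:
- manip.movep(position, orientation): joint-space move of the TCP to a pose.
- manip.move_straight(position, velocity=0.15, rot=None): straight line of the TCP; rot=None keeps the orientation; velocity is the mean speed in m/s.
- manip.goto_joints(angles): joint-space move.
- eoat.grip(opening, grip_force=None): opening from 0.0 (shut) to 1.0 (fully open); grip_force is the grip in N (None keeps the last); returns when the fingers have stopped.
- manip.wait(seconds).
- manip.ik(position, orientation): joint angles nearest the present ones, or None.
- sensors.read_state(): the state.
- eyes.capture(name): name is "side" or "top"; returns a dict with "frame" (400x640x3 uint8, blue, green, red), "fx", "fy", "cx", "cy" (pixels), "T" (4x4, takes a point from camera to world coordinates). Camera axes: x right, y down, z forward; pixel columns grow to the right and rows downward; lengths in m; the calibration is good to about 2 mm. A picture is of the moment at which its call begins. There is no depth.
A pose or a line that the arm cannot do raises manip.PlanningError and nothing moves.
- manip.close_job(): hands the job in, once; it reports no verdict.
Trained networks look in a picture, given as the dict that the camera call returned (one of the last four; its "shot" number tells which), for a name from the list of things; names that differ only in an ending like _2 or _b are one class to them, and where a whole thing is asked for, a point or a joint stands for the part that bears it (a point fixed in the world has none). Each returns a list of dicts, best first, with "conf" (0 to 1); they miss things now and then, are a little off and sometimes report something else, mostly with a low value. They report only what shows in the picture. A call takes as long as a camera call.
- eyes.search_frame(picture, name): "rect" ([left, top, right, bottom] in pixels, round what is visible of it).
- eyes.trace(picture, name): "region" (400x640 bool, what is visible of it) and "rect" ([left, top, right, bottom] in pixels, round what is visible of it).
The state is a dict: "t": time; "joint_pos": joint angles; "joint_vel": joint speeds; "effort": joint torques, N m; "tcp_pos": TCP position; "eef_rot": TCP orientation; "wrist_force": force on the tool from outside, world axes, zero at the start; "moment": the same for the moment, N m; "finger_gap": opening from 0.0 (shut) to 1.0 (fully open).
Only numpy, scipy, OpenCV 4.12 (cv2) and the standard library are available. Lean on these libraries where they do the work, as an engineer would, in place of code of your own. Each camera call takes 0.05 s, during which the arm holds its last target.

## Working session

There is one attempt and no reset: what is moved stays moved. The work goes in short steps, each a Python script; the robot and the scene stay as the last script left them, time stands still between calls to the robot, and variables do not carry over. Pictures are saved under pics/ and viewed, and the job is handed in when it is done.

```bash
ls; mkdir -p pics; python3 - <<'E'
from plant import manip, eoat, sensors, eyes
import cv2,numpy as np
for n in ["side","top"]:
    p=eyes.capture(n); cv2.imwrite(f"pics/{n}0.png",p["frame"]); print(n,p["fx"],p["fy"],p["cx"],p["cy"]);print(np.round(p["T"],4).tolist())
    for k in ["press","bed","pack","wheel_hub","handle_mid","pointer","stops"]:
        try: print(k,[(np.round(d["rect"],0).tolist(),round(d["conf"],2)) for d in eyes.search_frame(p,k)[:2]])
        except Exception as e: print(k,e)
s=sensors.read_state();print(s["t"],s["tcp_pos"],s["eef_rot"],s["wrist_force"],manip.grasp_offset)
E
```

```text
pics
side 388.89990071882977 388.89990071882977 323.8792904756854 200.38324749597166
[[-0.8758, -0.3206, 0.3608, 0.1774], [-0.4825, 0.5978, -0.6402, 0.665], [-0.0105, -0.7348, -0.6782, 0.9027], [0.0, 0.0, 0.0, 1.0]]
press [([263.0, 178.0, 382.0, 278.0], 0.62)]
bed [([293.0, 231.0, 382.0, 266.0], 0.73)]
pack [([305.0, 218.0, 363.0, 258.0], 0.92), ([289.0, 174.0, 336.0, 212.0], 0.63)]
wheel_hub [([293.0, 171.0, 339.0, 207.0], 0.73), ([321.0, 186.0, 327.0, 205.0], 0.16)]
handle_mid [([342.0, 162.0, 393.0, 199.0], 0.58), ([254.0, 293.0, 272.0, 316.0], 0.32)]
pointer [([264.0, 175.0, 382.0, 273.0], 0.71)]
stops [([261.0, 175.0, 385.0, 277.0], 0.73)]
top 499.2094731339979 499.2094731339979 318.98088794602097 210.28409109809905
[[0.0282, -0.9812, 0.1908, 0.2925], [-0.9996, -0.0284, 0.0015, -0.0691], [0.004, -0.1907, -0.9816, 1.6835], [0.0, 0.0, 0.0, 1.0]]
press [([282.0, 162.0, 337.0, 274.0], 0.65)]
bed [([290.0, 214.0, 333.0, 272.0], 0.74), ([291.0, 218.0, 328.0, 258.0], 0.18)]
pack [([290.0, 216.0, 331.0, 261.0], 0.85), ([378.0, 162.0, 408.0, 200.0], 0.67)]
wheel_hub []
handle_mid [([297.0, 210.0, 306.0, 221.0], 0.41)]
pointer [([281.0, 167.0, 338.0, 272.0], 0.88)]
stops [([279.0, 161.0, 339.0, 274.0], 0.91), ([378.0, 160.0, 408.0, 199.0], 0.6)]
0.8 [ 0.24606153 -0.49192337  0.20440172] [2.03722103e-05 9.73234567e-01 2.29814005e-01 3.54619271e-06] [-0.00139012  0.78588191 -0.24835911] 0.0187
```

```bash
python3 - <<'E'
import cv2
a=cv2.imread("pics/top0.png");b=cv2.imread("pics/side0.png")
cv2.imwrite("pics/topc.png",cv2.resize(a[150:290,240:430],None,fx=4.2,fy=4.2,interpolation=cv2.INTER_CUBIC))
cv2.imwrite("pics/sidec.png",cv2.resize(b[150:290,240:430],None,fx=4.2,fy=4.2,interpolation=cv2.INTER_CUBIC))
E
```

```text
(no output)
```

View pics/top0.png

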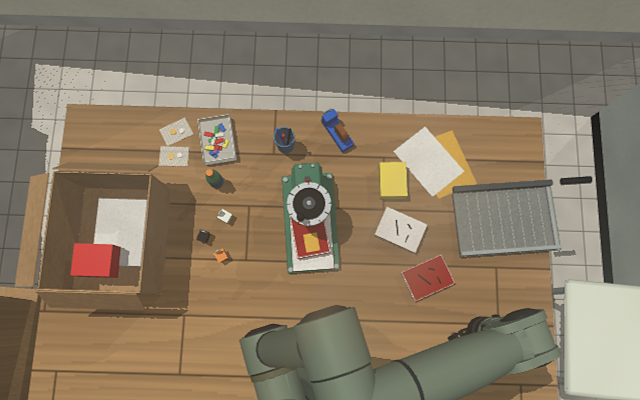

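View pics/side0.png

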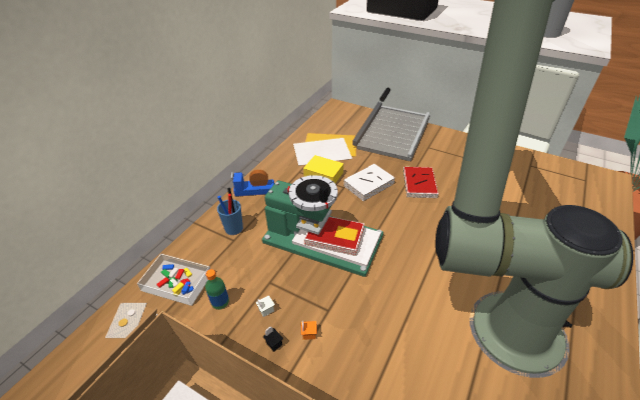

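```bash
sleep 1
```

```text
(no output)
```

View pics/topc.png

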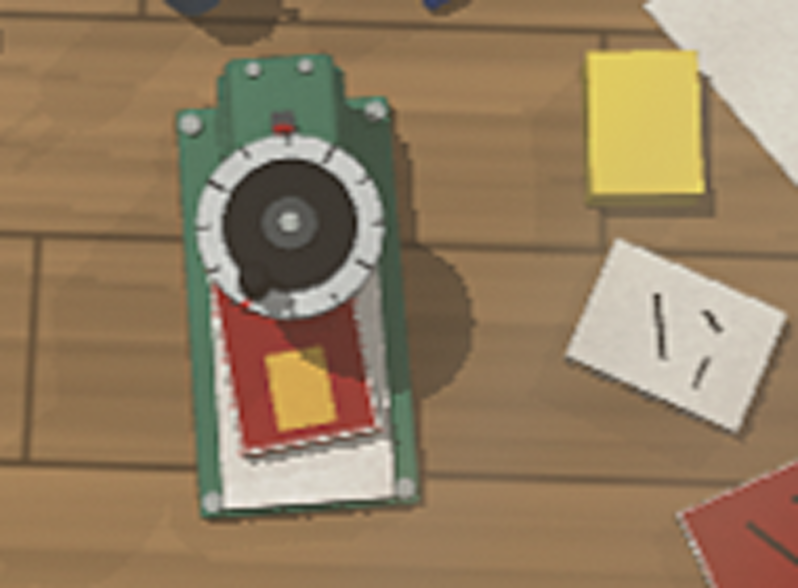

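View pics/sidec.png

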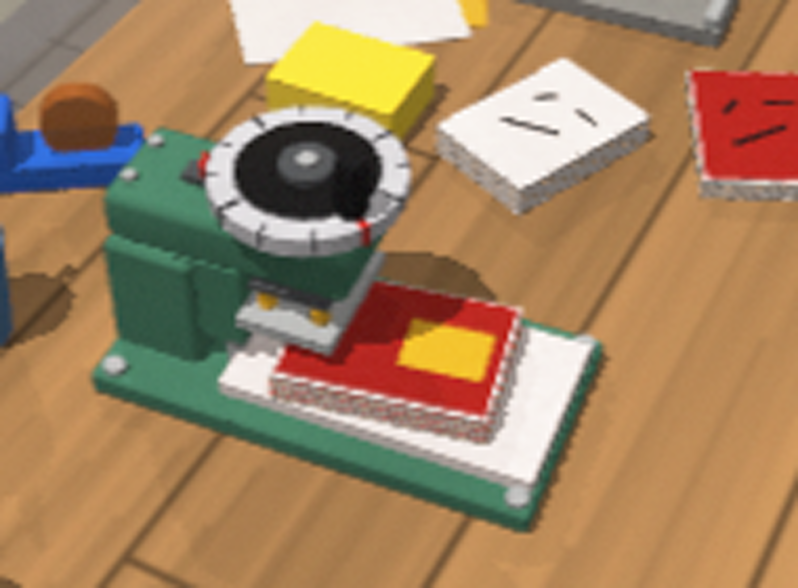

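```bash
python3 - <<'E'
import cv2
a=cv2.imread("pics/top0.png");b=cv2.imread("pics/side0.png")
def crop(im,x0,y0,x1,y1,f,name):
    c=cv2.resize(im[y0:y1,x0:x1],None,fx=f,fy=f,interpolation=cv2.INTER_LANCZOS4)
    for x in range((x0+9)//10*10,x1,10):
        u=int((x-x0+.5)*f); cv2.line(c,(u,0),(u,6),(0,255,255),1); cv2.putText(c,str(x),(u-10,16),0,.35,(0,255,255),1)
    for y in range((y0+9)//10*10,y1,10):
        v=int((y-y0+.5)*f); cv2.line(c,(0,v),(6,v),(0,255,255),1); cv2.putText(c,str(y),(8,v+4),0,.35,(0,255,255),1)
    cv2.imwrite(name,c)
crop(a,275,160,345,220,10,"pics/t1.png")
crop(a,275,218,345,278,10,"pics/t2.png")
crop(b,255,170,335,230,10,"pics/s1.png")
crop(b,310,195,390,255,10,"pics/s2.png")
crop(b,258,210,338,270,10,"pics/s3.png")
crop(b,310,222,390,282,10,"pics/s4.png")
E
```

```text
(no output)
```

View pics/t1.png

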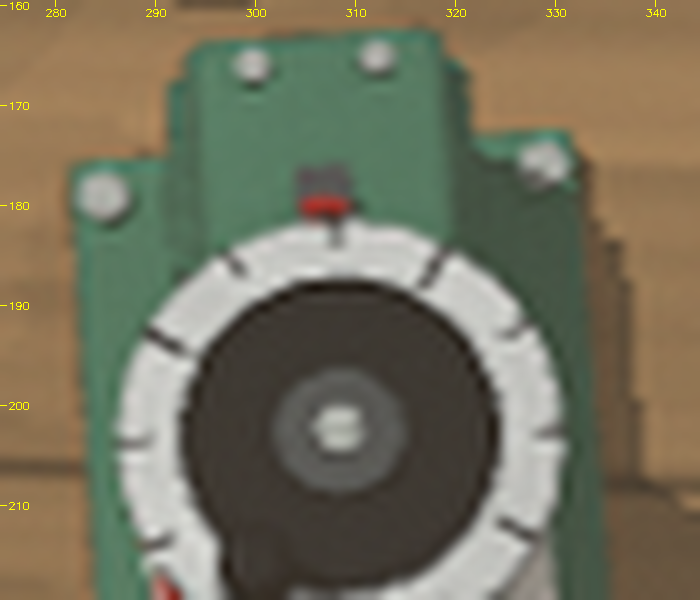

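View pics/t2.png

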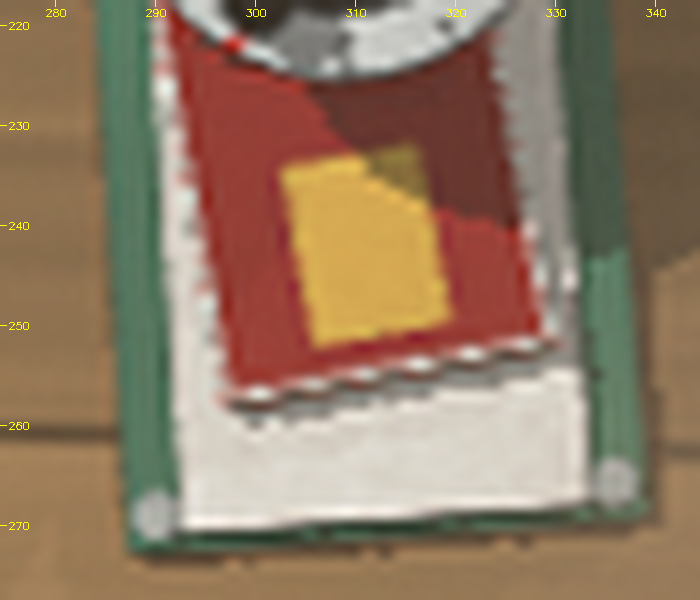

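View pics/s1.png

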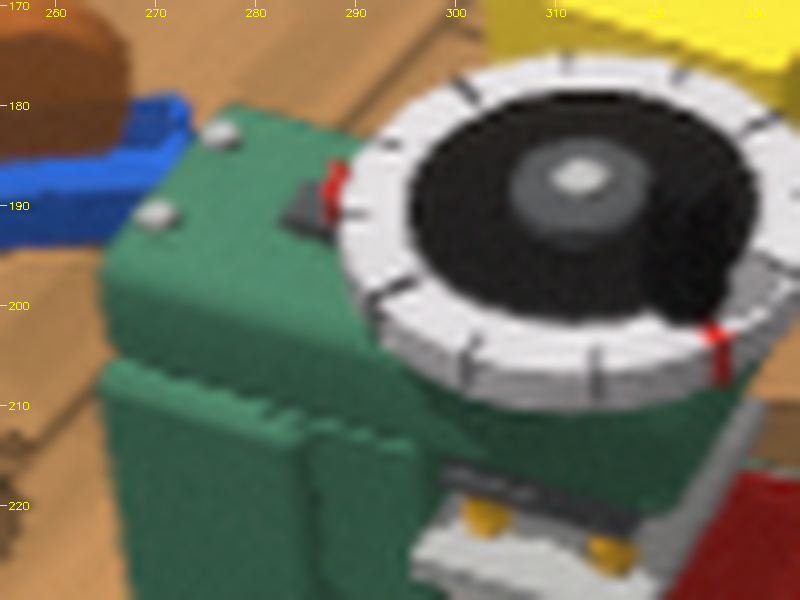

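View pics/s3.png

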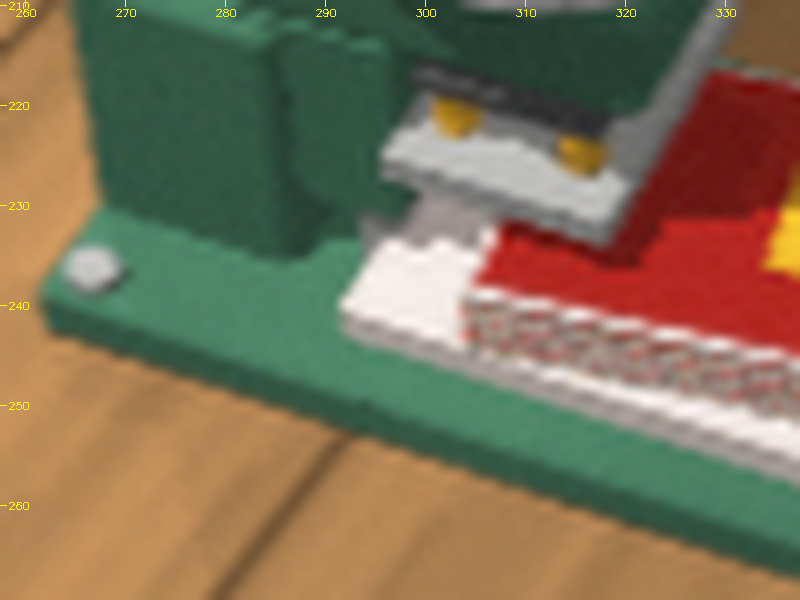

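View pics/s4.png

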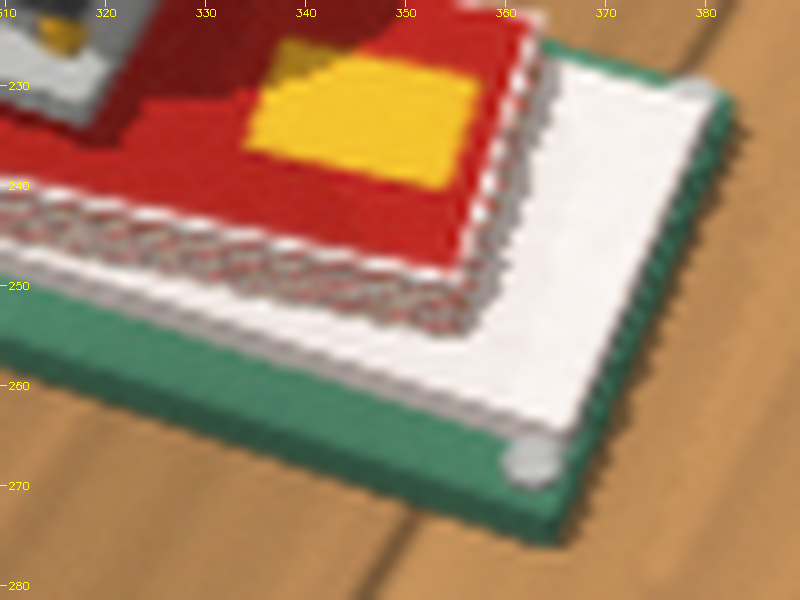

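```bash
cat > geo.py <<'E'
import numpy as np
CAM={"side":(388.9,323.879,200.383,np.array([[-0.8758,-0.3206,0.3608,0.1774],[-0.4825,0.5978,-0.6402,0.665],[-0.0105,-0.7348,-0.6782,0.9027],[0,0,0,1]])),
"top":(499.209,318.981,210.284,np.array([[0.0282,-0.9812,0.1908,0.2925],[-0.9996,-0.0284,0.0015,-0.0691],[0.004,-0.1907,-0.9816,1.6835],[0,0,0,1]]))}
def proj(c,P):
    f,cx,cy,T=CAM[c]; q=T[:3,:3].T@(np.asarray(P)-T[:3,3]); return np.array([f*q[0]/q[2]+cx,f*q[1]/q[2]+cy])
E
cat > fit.py <<'E'
from geo import *
from scipy.optimize import least_squares
# obj, local(x sign,y sign) , cam, px
O=[("base",1,1,1,"top",(281.3,175.5)),("base",1,-1,1,"top",(332.2,172.5)),("base",-1,1,0,"top",(287.7,272.7)),("base",-1,-1,1,"top",(339,268.8)),
("bed",-1,1,1,"top",(292.8,270.5)),("bed",-1,-1,1,"top",(333.3,267.5)),("pack",-1,1,1,"top",(297.5,257.5)),("pack",-1,-1,1,"top",(329.3,251.5)),
("base",-1,1,0,"side",(365,276)),("base",-1,1,1,"side",(365.2,273.5)),("base",-1,-1,1,"side",(383,231.5)),("base",1,1,1,"side",(262,239.5)),("base",1,1,0,"side",(262.3,242.5)),
("bed",-1,1,1,"side",(366,265)),("bed",-1,-1,1,"side",(380.5,231)),("bed",1,1,1,"side",(291.8,239.8)),
("pack",-1,1,1,"side",(355,249)),("pack",-1,-1,1,"side",(363.5,223)),("pack",1,1,1,"side",(304.5,238)),("pack",-1,1,0,"side",(356,255)),("pack",1,1,0,"side",(304,243.5)),
("wheel",0,0,0,"top",(308.6,203.5)),("wheel",0,0,0,"side",(312.7,190.8)),("wheel",0,0,.018,"top",(308.3,202.3)),("wheel",0,0,.018,"side",(312.8,187))]
def model(v):
    px,py,yaw,bx,dx,dz,qx,qy,qyaw,wz=v; out=[]
    R=lambda a:np.array([[np.cos(a),-np.sin(a)],[np.sin(a),np.cos(a)]])
    for o,sx,sy,sz,c,uv in O:
        if o=="base": l=np.array([bx+sx*.1675,sy*.0875]);z=sz*.02
        if o=="bed": l=np.array([dx+sx*.1175,sy*.0675]);z=dz+sz*.018
        if o=="pack": l=np.array([qx,qy])+R(qyaw)@np.array([sx*.0775,sy*.055]);z=dz+.018+sz*.026
        if o=="wheel": l=np.zeros(2);z=wz+sz
        w=np.array([px,py])+R(yaw)@l
        out.append(proj(c,[*w,z])-np.array(uv))
    return np.array(out)
r=least_squares(lambda v:model(v).ravel(),[.45,-.05,0,0,-.03,.024,-.07,0,0,.19],loss="soft_l1")
names="px py yaw bx dx dz qx qy qyaw wz".split()
if __name__=="__main__":
    for n,x in zip(names,r.x):print(n,round(x,4))
    for o,e in zip(O,model(r.x)):print(o[:5],np.round(e,1))
E
python3 fit.py
```

```text
px 0.6052
py -0.0332
yaw 0.0965
bx -0.0286
dx -0.0724
dz 0.0108
qx -0.0673
qy 0.003
qyaw 0.1147
wz 0.1822
('base', 1, 1, 1, 'top') [-0.2 -0.4]
('base', 1, -1, 1, 'top') [-0.4 -0.7]
('base', -1, 1, 0, 'top') [-0.8  0.5]
('base', -1, -1, 1, 'top') [0.2 0.4]
('bed', -1, 1, 1, 'top') [-0.5 -0.1]
('bed', -1, -1, 1, 'top') [-0.2  0.1]
('pack', -1, 1, 1, 'top') [-0.6 -0.2]
('pack', -1, -1, 1, 'top') [ 0.8 -0.3]
('base', -1, 1, 0, 'side') [0.4 0.6]
('base', -1, 1, 1, 'side') [ 0.7 -1.3]
('base', -1, -1, 1, 'side') [ 1.2 -1.8]
('base', 1, 1, 1, 'side') [-0.8 -2.1]
('base', 1, 1, 0, 'side') [-0.4 -0.8]
('bed', -1, 1, 1, 'side') [ 0.3 -0.7]
('bed', -1, -1, 1, 'side') [0.1 0.6]
('bed', 1, 1, 1, 'side') [-0.3  0.1]
('pack', -1, 1, 1, 'side') [0.8 0.4]
('pack', -1, -1, 1, 'side') [ 0.7 -0.6]
('pack', 1, 1, 1, 'side') [-0.6 -0.1]
('pack', -1, 1, 0, 'side') [-0.6  0.2]
('pack', 1, 1, 0, 'side') [0.3 0.3]
('wheel', 0, 0, 0, 'top') [-0.4 -0.2]
('wheel', 0, 0, 0, 'side') [0.4 0.6]
('wheel', 0, 0, 0.018, 'top') [-0.2 -0.2]
('wheel', 0, 0, 0.018, 'side') [ 0.1 -0.4]
```

```bash
cat >> fit.py <<'E'
C=np.array([0 if o[4]=="top" else 1 for o in O])
def f2(v):
    e=model(v[:10]); off=v[10:].reshape(2,2)
    return np.concatenate([(e+off[C]).ravel(),v[10:]/0.7])
lb=np.full(14,-np.inf);ub=np.full(14,np.inf);lb[5]=.02;ub[5]=.028
x0=np.r_[r.x,0,0,0,0];x0[5]=.024
r2=least_squares(f2,x0,bounds=(lb,ub),loss="soft_l1")
if __name__=="__main__":
    print()
    for n,x in zip(names+["o"]*4,r2.x):print(n,round(x,4))
    e=model(r2.x[:10])+r2.x[10:].reshape(2,2)[C]
    for o,e in zip(O,e):print(o[:5],np.round(e,1))
E
python3 fit.py | sed -n '/^$/,$p'
```

```text
px 0.6045
py -0.0331
yaw 0.0962
bx -0.0274
dx -0.0723
dz 0.02
qx -0.0677
qy 0.0051
qyaw 0.1191
wz 0.1874
o 0.3498
o 0.1415
o -0.1817
o 1.2849
('base', 1, 1, 1, 'top') [ 0.  -0.3]
('base', 1, -1, 1, 'top') [-0.1 -0.6]
('base', -1, 1, 0, 'top') [-0.6  0.5]
('base', -1, -1, 1, 'top') [0.4 0.4]
('bed', -1, 1, 1, 'top') [-0.4 -0. ]
('bed', -1, -1, 1, 'top') [0.2 0.2]
('pack', -1, 1, 1, 'top') [-0.9  0.1]
('pack', -1, -1, 1, 'top') [ 0.6 -0.2]
('base', -1, 1, 0, 'side') [0.  1.9]
('base', -1, 1, 1, 'side') [0.3 0.1]
('base', -1, -1, 1, 'side') [ 0.8 -0.5]
('base', 1, 1, 1, 'side') [-1.2 -0.8]
('base', 1, 1, 0, 'side') [-0.7  0.5]
('bed', -1, 1, 1, 'side') [ 0.5 -1.3]
('bed', -1, -1, 1, 'side') [ 0.3 -0. ]
('bed', 1, 1, 1, 'side') [-0.5 -0.6]
('pack', -1, 1, 1, 'side') [0.9 0.2]
('pack', -1, -1, 1, 'side') [ 0.7 -0.9]
('pack', 1, 1, 1, 'side') [-0.9 -0.2]
('pack', -1, 1, 0, 'side') [-0.5  0.1]
('pack', 1, 1, 0, 'side') [-0.   0.2]
('wheel', 0, 0, 0, 'top') [-0.1 -0.2]
('wheel', 0, 0, 0, 'side') [0.4 0.6]
('wheel', 0, 0, 0.018, 'top') [ 0.1 -0.2]
('wheel', 0, 0, 0.018, 'side') [ 0.1 -0.5]
```

```bash
cat > h.py <<'E'
import numpy as np
from plant import manip, eoat, sensors, eyes
from scipy.spatial.transform import Rotation as Ro
P=np.array([.6045,-.0331]);YAW=.0962;WZ=.1865
c,s=np.cos(YAW),np.sin(YAW)
def W(x,y,z): return [P[0]+c*x-s*y,P[1]+s*x+c*y,z]
def quat(yaw,tilt=0):
    # tool z down, tipped towards +yaw dir by tilt
    d=np.array([np.cos(yaw),np.sin(yaw),0]); z=np.sin(tilt)*d+np.array([0,0,-np.cos(tilt)])
    x=np.cos(tilt)*d+np.array([0,0,np.sin(tilt)]); y=np.cross(z,x)
    q=Ro.from_matrix(np.c_[x,y,z]).as_quat(); return [q[3],q[0],q[1],q[2]]
def loc(p): d=np.array(p[:2])-P; return np.array([c*d[0]+s*d[1],-s*d[0]+c*d[1],p[2]])
def floc(f): return np.array([c*f[0]+s*f[1],-s*f[0]+c*f[1],f[2]])
def st(tag=""):
    r=sensors.read_state(); print(tag,"t",round(r["t"],2),"loc",np.round(loc(r["tcp_pos"])*1000,1),"F",np.round(floc(r["wrist_force"]),1),"gap",round(r["finger_gap"],3)); return r
E
python3 - <<'E'
from h import *
for t in (0,.2,.3):
    for yaw in (YAW,YAW+np.pi):
        q=quat(YAW,t) if yaw==YAW else None
        if q is None: continue
        for p in (W(-.2,0,.16),W(-.2,0,.05),W(-.126,0,.05)):
            j=manip.ik(p,q); print(t,None if j is None else np.round(j,2))
for th in np.arange(0,6.3,.8):
    for off in (0,np.pi/2,-np.pi/2):
        j=manip.ik(W(-.052*np.cos(th),.052*np.sin(th),WZ+.013),quat(YAW+off)); print(round(th,1),off,None if j is None else np.round(j,2))
E
```

```text
0 [-0.31  0.11 -0.6   0.86  0.    2.74]
0 [-0.31  0.26 -0.75  0.56  0.    2.74]
0 [-0.25  0.37 -0.58  0.62  0.    2.8 ]
0.2 [-0.39 -0.05 -0.79  0.66  0.09  2.67]
0.2 [-0.39  0.14 -0.95  0.3   0.09  2.67]
0.2 [-0.3   0.25 -0.79  0.34  0.08  2.75]
0.3 [-0.43 -0.12 -0.88  0.55  0.15  2.63]
0.3 [-0.43  0.09 -1.05  0.16  0.15  2.63]
0.3 [-0.33  0.21 -0.9   0.18  0.12  2.73]
0.0 0 [-0.2   0.34 -0.19  1.04  0.    2.84]
0.0 1.5707963267948966 [-0.2   0.34 -0.19  1.04  0.    1.27]
0.0 -1.5707963267948966 [-0.2   0.34 -0.19  1.04  0.   -1.87]
0.8 0 [-0.13  0.36 -0.16  1.05  0.    2.92]
0.8 1.5707963267948966 [-0.13  0.36 -0.16  1.05  0.    1.34]
0.8 -1.5707963267948966 [-0.13  0.36 -0.16  1.05  0.   -1.8 ]
1.6 0 [-0.09  0.42 -0.06  1.09  0.    2.95]
1.6 1.5707963267948966 [-0.09  0.42 -0.06  1.09  0.    1.38]
1.6 -1.5707963267948966 [-0.09  0.42 -0.06  1.09  0.   -1.76]
2.4 0 [-0.11  0.5   0.06  1.13  0.    2.94]
2.4 1.5707963267948966 [-0.11  0.5   0.06  1.13  0.    1.37]
2.4 -1.5707963267948966 [-0.11  0.5   0.06  1.13  0.   -1.77]
3.2 0 [-0.16  0.53  0.11  1.15  0.    2.89]
3.2 1.5707963267948966 [-0.16  0.53  0.11  1.15  0.    1.31]
3.2 -1.5707963267948966 [-0.16  0.53  0.11  1.15  0.   -1.83]
4.0 0 [-0.22  0.51  0.08  1.14  0.    2.82]
4.0 1.5707963267948966 [-0.22  0.51  0.08  1.14  0.    1.25]
4.0 -1.5707963267948966 [-0.22  0.51  0.08  1.14  0.   -1.89]
4.8 0 [-0.26  0.44 -0.03  1.1   0.    2.78]
4.8 1.5707963267948966 [-0.26  0.44 -0.03  1.1   0.    1.21]
4.8 -1.5707963267948966 [-0.26  0.44 -0.03  1.1   0.   -1.93]
5.6 0 [-0.25  0.37 -0.14  1.06  0.    2.79]
5.6 1.5707963267948966 [-0.25  0.37 -0.14  1.06  0.    1.22]
5.6 -1.5707963267948966 [-0.25  0.37 -0.14  1.06  0.   -1.92]
```

```bash
python3 - <<'E'
from h import *
import cv2
Q=quat(YAW+np.pi,-.2)
print(np.round(manip.ik(W(-.2,.0,.13),Q),2))
manip.movep(W(-.2,0.003,.14),Q); st()
eoat.grip(.6); 
manip.move_straight(W(-.18,.003,.052)); r=st()
print(r["wrist_force"])
p=eyes.capture("side"); cv2.imwrite("pics/p1.png",cv2.resize(p["frame"][130:290,240:440],None,fx=4,fy=4,interpolation=cv2.INTER_CUBIC))
E
```

```text
[-0.39 -0.01 -0.84  0.56  0.09 -0.47]
 t 2.52 loc [-199.5    2.3  140.3] F [-0.2  0.4  0.3] gap 1.003
 t 3.7 loc [-179.9    3.    52.3] F [-0.4 -0.1 -0.3] gap 0.6
[-0.37055018 -0.16918439 -0.28909384]
```

View pics/p1.png

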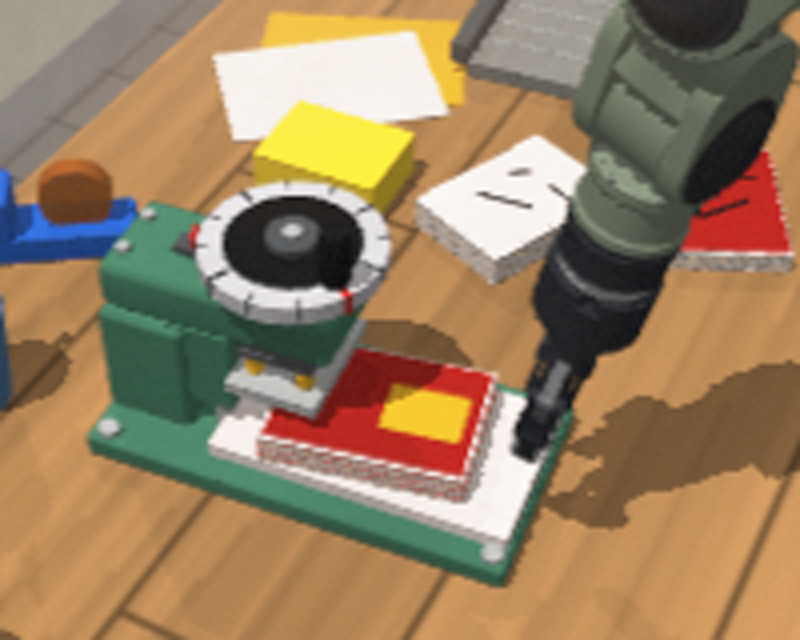

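```bash
cat > push.py <<'E'
from h import *
import sys
x0,x1,dx,y,z,lim=map(float,sys.argv[1:7])
x=x0
while x<x1-1e-6:
    x=min(x+dx,x1)
    manip.move_straight(W(x,y,z),velocity=.05)
    r=st()
    f=floc(r["wrist_force"])
    if f[0]<-lim or f[2]>5: break
E
python3 push.py -.18 -.14 .004 .003 .049 4
```

```text
t 4.0 loc [-175.3    2.7   49.5] F [-0.2 -0.2 -0.5] gap 0.605
 t 4.25 loc [-171.5    2.9   49.2] F [ 0.4  0.6 -0. ] gap 0.603
 t 4.5 loc [-167.7    2.9   49.1] F [-0.6  0.   0. ] gap 0.6
 t 4.75 loc [-163.7    2.9   49. ] F [-0.6 -0.2 -0.7] gap 0.601
 t 5.0 loc [-159.7    2.9   49.1] F [-0.7 -0.5  1.1] gap 0.599
 t 5.25 loc [-155.7    2.9   49.1] F [0.8 0.2 0.2] gap 0.602
 t 5.5 loc [-151.6    2.9   49.1] F [ 0.3 -0.4  0.5] gap 0.595
 t 5.75 loc [-147.6    2.9   49.1] F [ 0.1 -0.8  0. ] gap 0.601
 t 6.0 loc [-143.7    2.9   49.1] F [ 0.  -0.5 -0. ] gap 0.604
 t 6.25 loc [-139.7    2.9   49.1] F [-0.1 -0.2 -0.5] gap 0.603
```

```bash
cat > look.py <<'E'
from h import *
import cv2,sys
n=sys.argv[1]
a=eyes.capture("top")["frame"][155:285,255:375]; b=eyes.capture("side")["frame"][150:290,250:400]
a=cv2.resize(a,(400*120//130*1+0,400),interpolation=cv2.INTER_CUBIC) if 0 else cv2.resize(a,None,fx=3.2,fy=3.2,interpolation=cv2.INTER_CUBIC)
b=cv2.resize(b,None,fx=2.7,fy=2.7,interpolation=cv2.INTER_CUBIC)
h=max(len(a),len(b)); C=np.zeros((h,a.shape[1]+b.shape[1],3),np.uint8); C[:len(a),:a.shape[1]]=a; C[:len(b),a.shape[1]:]=b
cv2.imwrite(f"pics/{n}.png",C)
E
python3 look.py l1
```

```text
(no output)
```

View pics/l1.png

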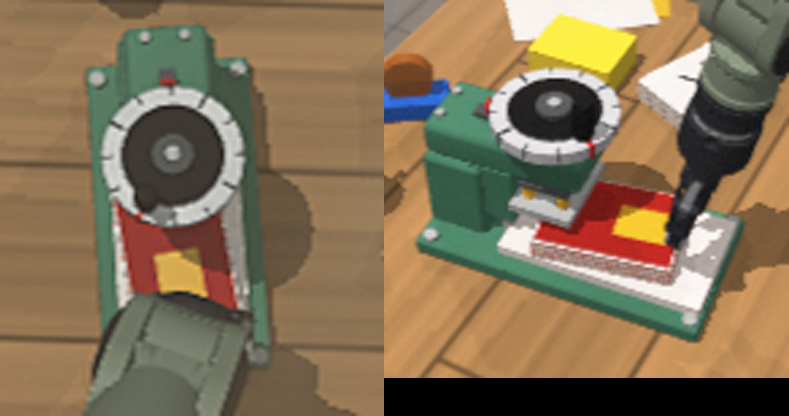

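```bash
cat > zs.py <<'E'
from h import *
import cv2,sys
p=eyes.capture("side"); cv2.imwrite(f"pics/{sys.argv[1]}.png",cv2.resize(p["frame"][205:275,300:390],None,fx=8,fy=8,interpolation=cv2.INTER_CUBIC))
E
python3 zs.py z1
```

```text
(no output)
```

View pics/z1.png

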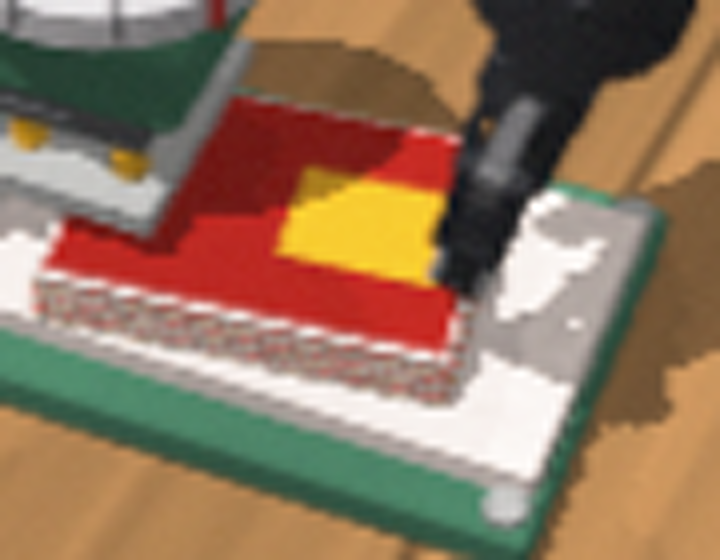

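```bash
python3 - <<'E'
from h import *
manip.move_straight(W(-.165,.003,.049)); st()
z=.049
while z>.026:
    z-=.002
    manip.move_straight(W(-.165,.003,z),velocity=.03); r=st()
    if r["wrist_force"][2]>2.5: break
E
python3 zs.py z2
```

```text
t 6.72 loc [-165.4    3.1   49. ] F [0.1 0.2 0.2] gap 0.602
 t 6.97 loc [-164.3    2.8   47. ] F [ 0.4 -0.3 -0.4] gap 0.606
 t 7.22 loc [-165.     3.1   44.8] F [-0.7  0.4 -0.8] gap 0.6
 t 7.47 loc [-165.1    3.1   42.8] F [-0.1 -0.1  0.9] gap 0.602
 t 7.72 loc [-165.1    3.    40.9] F [0.3 0.4 0.3] gap 0.603
 t 7.97 loc [-165.1    3.    38.9] F [ 0.1  0.2 -0.6] gap 0.599
 t 8.22 loc [-165.1    3.    36.9] F [ 1.2 -0.2 -0.3] gap 0.599
 t 8.47 loc [-165.1    3.1   34.9] F [0.5 0.7 0.1] gap 0.603
 t 8.72 loc [-165.1    3.1   32.9] F [-0.6  0.4  0.3] gap 0.6
 t 8.97 loc [-165.1    3.    30.9] F [-0.6  0.2 -0.1] gap 0.6
 t 9.22 loc [-165.1    3.1   28.9] F [ 0.1  1.1 -0.1] gap 0.599
 t 9.47 loc [-165.2    3.1   26.9] F [ 0.1  0.  -0.5] gap 0.596
 t 9.72 loc [-165.1    3.1   24.9] F [-0.9  1.1 -0. ] gap 0.601
```

View pics/z2.png

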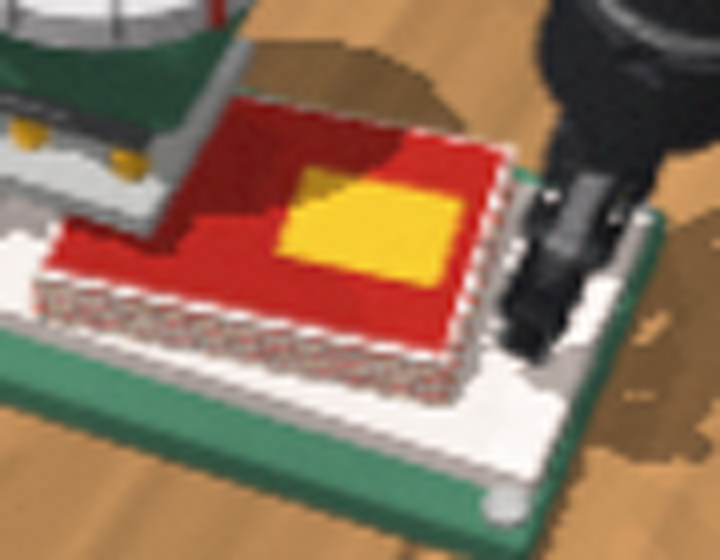

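```bash
sed -i 's/P=np.array.*/P=np.array([.6052,-.0332]);YAW=.0963;WZ=.1825/' h.py; python3 - <<'E'
from h import *
st(); manip.move_straight(W(-.165,.003,.031),velocity=.06); st()
E
python3 push.py -.165 -.130 .004 .003 .031 4; python3 zs.py z3
```

```text
t 9.77 loc [-165.8    3.2   24.9] F [-0.6  0.1  0.1] gap 0.601
 t 10.02 loc [-164.5    2.8   31.4] F [ 0.1  1.  -0.3] gap 0.599
 t 10.27 loc [-160.6    2.9   31. ] F [0.3 0.3 0.4] gap 0.599
 t 10.52 loc [-156.7    2.9   31. ] F [-0.1 -1.   0.2] gap 0.599
 t 10.77 loc [-152.6    2.9   31. ] F [0.1 0.4 0.3] gap 0.597
 t 11.02 loc [-148.6    2.9   31.1] F [-0.9 -0.1  0.2] gap 0.598
 t 11.27 loc [-144.6    2.9   31.1] F [ 0.2  0.5 -0.2] gap 0.596
 t 11.52 loc [-140.7    2.9   31.1] F [-0.6 -0.   0.1] gap 0.6
 t 11.77 loc [-136.6    2.9   31.1] F [0.2 1.  0.4] gap 0.601
 t 12.02 loc [-132.6    2.9   31.1] F [ 0.1  0.2 -0.4] gap 0.603
 t 12.27 loc [-129.7    2.9   31.1] F [0.3 0.4 1.2] gap 0.602
```

View pics/z3.png

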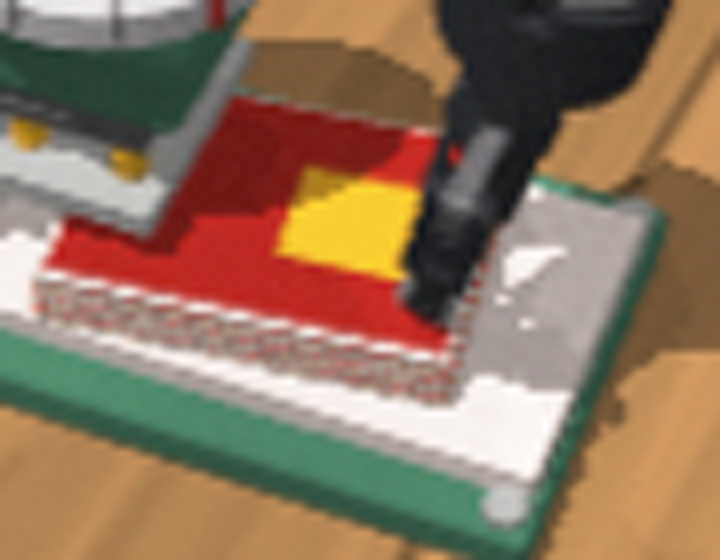

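```bash
python3 - <<'E'
from h import *
from geo import proj
r=st(); p=np.array(r["tcp_pos"]); q=np.array(r["eef_rot"]); R=Ro.from_quat([q[1],q[2],q[3],q[0]]).as_matrix()
print(p,R.round(2).tolist())
pc=proj("side",p); print(pc,(pc-[299.5,204.5])*8)
for sy in (-1,1):
  for sx in (-1,1):
    for b in (0,.013):
      pt=p+R@np.array([sx*.011,sy*.0255,-b]); print(sx,sy,b,pt.round(3),((proj("side",pt)-[299.5,204.5])*8).round())
E
```

```text
t 12.32 loc [-129.8    3.    31. ] F [-0.2  0.1  1.1] gap 0.601
[ 0.47566893 -0.04272536  0.03099968] [[-0.98, -0.1, 0.2], [-0.09, 1.0, 0.02], [-0.2, -0.0, -0.98]]
[354.06434976 241.51253887] [436.51479809 296.10031098]
-1 -1 0 [ 0.489 -0.067  0.033] [433. 237.]
-1 -1 0.013 [ 0.486 -0.067  0.046] [441. 216.]
1 -1 0 [ 0.467 -0.069  0.029] [487. 261.]
1 -1 0.013 [ 0.465 -0.069  0.042] [495. 240.]
-1 1 0 [ 0.484 -0.016  0.033] [385. 332.]
-1 1 0.013 [ 0.481 -0.017  0.046] [393. 311.]
1 1 0 [ 0.462 -0.018  0.029] [440. 358.]
1 1 0.013 [ 0.46  -0.019  0.042] [448. 337.]
```

```bash
python3 - <<'E'
from h import *
Q=quat(YAW+np.pi,-.2)
manip.move_straight(W(-.165,.003,.06)); eoat.grip(.3); st()
manip.move_straight(W(-.165,.003,.048)); st()
z=.048
while z>.022:
    z-=.003
    manip.move_straight(W(-.165,.003,z),velocity=.05); r=st()
    if r["wrist_force"][2]>2.5: break
E
python3 zs.py z4
```

```text
t 13.13 loc [-164.9    3.1   59.6] F [-0.8 -0.8  0.3] gap 0.295
 t 13.38 loc [-165.7    3.4   47.4] F [-0.1  0.  -0.2] gap 0.305
 t 13.63 loc [-165.     3.    45.1] F [-0.6 -0.2  0.3] gap 0.299
 t 13.88 loc [-165.1    3.1   41.9] F [0.4 0.5 1.3] gap 0.301
 t 14.13 loc [-165.2    3.1   38.8] F [-0.9  0.4 -0.7] gap 0.301
 t 14.38 loc [-165.2    3.1   35.8] F [-0.5  0.8  0.3] gap 0.298
 t 14.63 loc [-165.2    3.1   32.8] F [ 0.2  0.5 -0.2] gap 0.301
 t 14.88 loc [-165.2    3.1   29.8] F [-0.4 -0.4 -0.4] gap 0.303
 t 15.13 loc [-165.2    3.1   26.8] F [-0.3  0.1 -0.1] gap 0.303
 t 15.38 loc [-165.2    3.1   23.8] F [ 0.3 -0.1  0.3] gap 0.305
 t 15.63 loc [-165.2    3.1   20.8] F [-0.7 -0.2 -0.5] gap 0.299
```

View pics/z4.png

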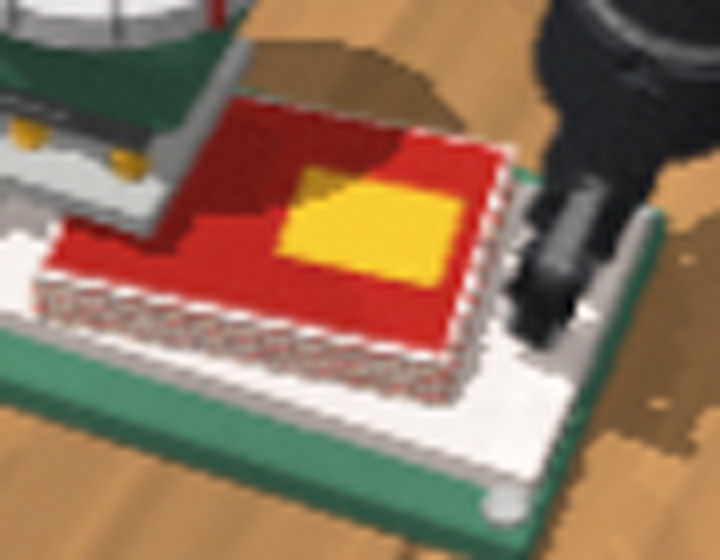

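```bash
python3 - <<'E'
from h import *
from geo import proj
r=st(); p=np.array(r["tcp_pos"]); q=np.array(r["eef_rot"]); R=Ro.from_quat([q[1],q[2],q[3],q[0]]).as_matrix()
for b in (0,.01,.02,.03):
  for sx in (-1,1):
      pt=p+R@np.array([sx*.011,.013,-b]); print(sx,b,pt.round(3),((proj("side",pt)-[299.5,204.5])*8).round())
z=.021
while z>.008:
    z-=.002
    manip.move_straight(W(-.165,.003,z),velocity=.03); r=st()
    if r["wrist_force"][2]>2: break
E
python3 zs.py z5
```

```text
t 15.68 loc [-165.1    3.    20.9] F [-1.2  0.3 -0.2] gap 0.298
-1 0 [ 0.45  -0.032  0.023] [486. 355.]
1 0 [ 0.429 -0.034  0.019] [541. 380.]
-1 0.01 [ 0.448 -0.032  0.033] [493. 339.]
1 0.01 [ 0.427 -0.034  0.029] [548. 364.]
-1 0.02 [ 0.446 -0.032  0.043] [499. 323.]
1 0.02 [ 0.425 -0.035  0.038] [555. 349.]
-1 0.03 [ 0.444 -0.033  0.052] [506. 307.]
1 0.03 [ 0.423 -0.035  0.048] [562. 332.]
 t 15.93 loc [-165.1    3.    18.9] F [-0.7  0.6 -0.4] gap 0.301
 t 16.18 loc [-165.1    3.    16.9] F [-0.5  0.   0.6] gap 0.301
 t 16.43 loc [-165.1    3.1   14.9] F [-0.6  0.3  1. ] gap 0.3
 t 16.68 loc [-165.2    3.1   12.8] F [ 0.1 -0.7  0.1] gap 0.295
 t 16.93 loc [-165.1    3.1   10.9] F [ 0.1 -0.1 -0.2] gap 0.3
 t 17.18 loc [-165.1    3.1    8.9] F [ 0.6 -0.7 -0.1] gap 0.3
 t 17.43 loc [-164.7    2.9    7.6] F [-4.   0.5 11.5] gap 0.302
```

View pics/z5.png

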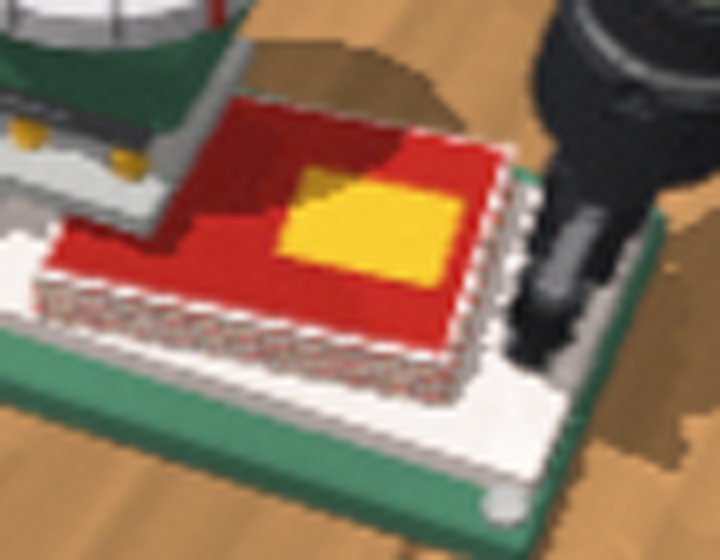

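```bash
python3 - <<'E'
from h import *
manip.move_straight(W(-.165,.003,.016),velocity=.06); st()
E
python3 push.py -.165 -.140 .005 .003 .016 4; python3 zs.py z6
```

```text
t 17.78 loc [-164.5    2.8   16.2] F [-0.1  0.1  0.1] gap 0.296
 t 18.03 loc [-159.6    2.9   15.8] F [-0.7  0.5  0.7] gap 0.299
 t 18.28 loc [-154.6    2.9   15.9] F [ 0.4 -0.1 -0.1] gap 0.299
 t 18.53 loc [-149.9    3.1   15.9] F [ 0.5  0.7 -0.3] gap 0.301
 t 18.78 loc [-144.7    3.    16. ] F [-0.3 -0.   0.4] gap 0.301
 t 19.03 loc [-139.4    2.9   16.1] F [ 0.4  0.3 -0.3] gap 0.302
```

View pics/z6.png

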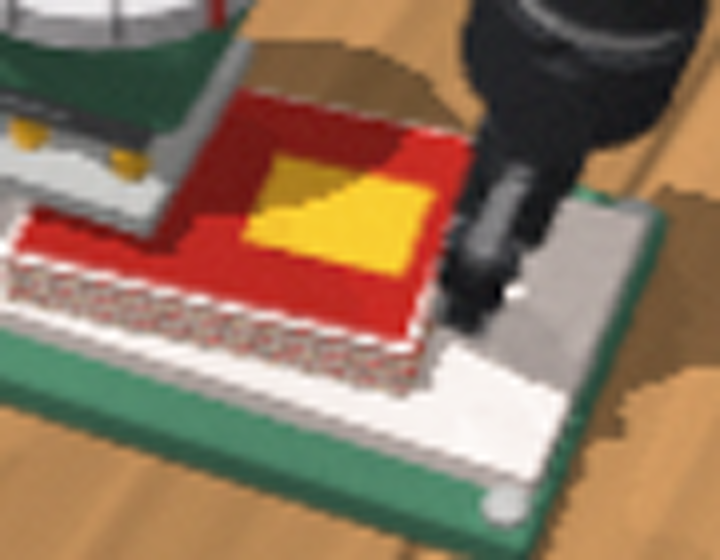

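```bash
python3 push.py -.140 -.128 .004 .003 .016 3; python3 push.py -.128 -.112 .0015 .003 .016 3;  python3 look.py l2; python3 zs.py z7
```

```text
t 19.33 loc [-135.6    2.9   16.1] F [-0.9  0.6  0.1] gap 0.304
 t 19.58 loc [-131.5    2.9   16.1] F [-0.9  0.8 -0.5] gap 0.301
 t 19.83 loc [-127.4    2.9   16.1] F [-0.3  0.1  0. ] gap 0.297
 t 20.08 loc [-126.5    3.    16. ] F [-1.4  0.3 -0.2] gap 0.298
 t 20.33 loc [-125.     3.1   16. ] F [-1.9  0.9  0.2] gap 0.3
 t 20.58 loc [-123.3    3.    16. ] F [-1.8  0.6  0.7] gap 0.301
 t 20.83 loc [-122.9    3.2   15.7] F [-5.4  0.3  2.4] gap 0.299
```

View pics/z7.png

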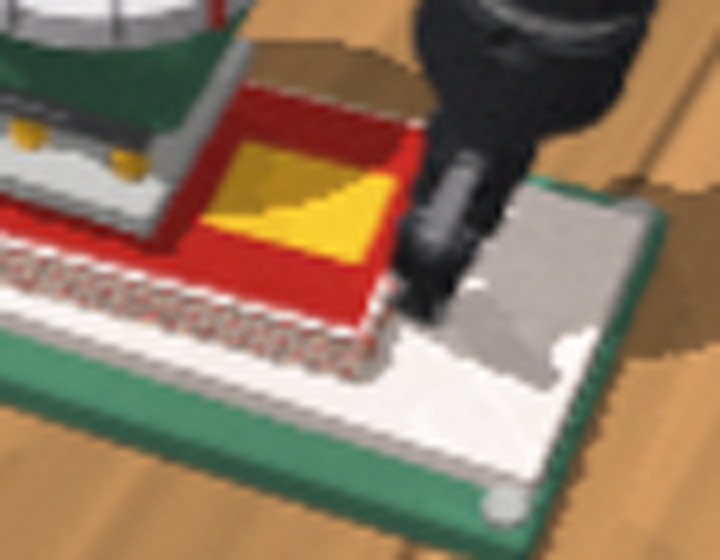

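View pics/l2.png

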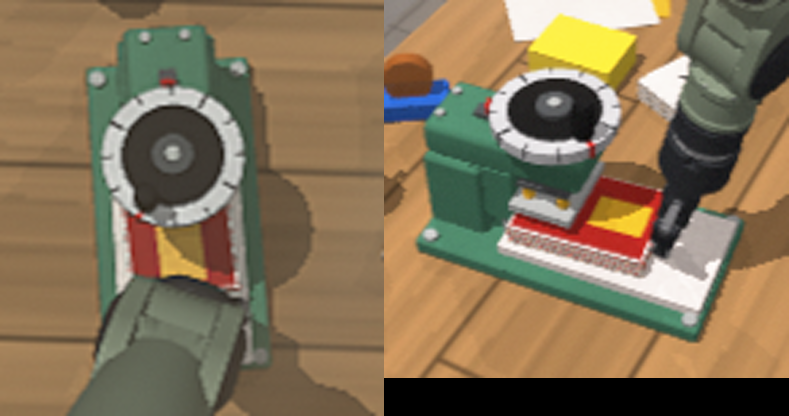

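```bash
python3 push.py -.122 -.120 .0005 .003 .016 8; python3 - <<'E'
from h import *
manip.move_straight(W(-.16,.003,.03)); manip.move_straight(W(-.2,.003,.15)); 
r=st()
manip.goto_joints([-0.9]+list(r["joint_pos"][1:])); st()
E
python3 look.py l3; python3 zs.py z8
python3 - <<'E'
from h import *
import cv2
p=eyes.capture("top"); cv2.imwrite("pics/t3.png",cv2.resize(p["frame"][215:275,275:345],None,fx=10,fy=10,interpolation=cv2.INTER_CUBIC))
p=eyes.capture("side");cv2.imwrite("pics/s5.png",cv2.resize(p["frame"][210:280,290:370],None,fx=9,fy=8,interpolation=cv2.INTER_CUBIC))
E
```

```text
t 21.23 loc [-122.8    3.2   15.6] F [-6.7  0.5  3.5] gap 0.299
 t 21.48 loc [-122.8    3.2   15.5] F [-7.2 -0.2  3.8] gap 0.3
 t 21.73 loc [-122.8    3.3   15.4] F [-8.2  0.8  5.4] gap 0.302
 t 23.16 loc [-200.     3.1  149.4] F [ 0.1  0.6 -0.2] gap 0.302
 t 24.0 loc [-297.3 -183.6  148.9] F [ 0.9 -0.7  0.7] gap 0.298
```

View pics/t3.png

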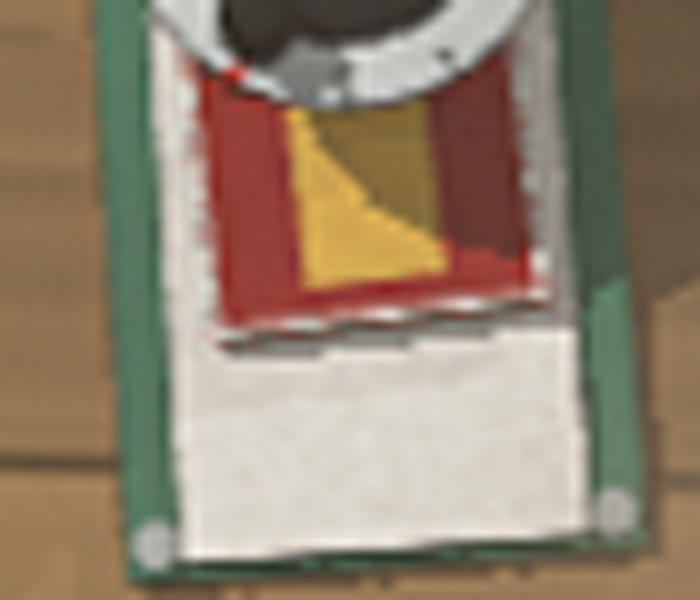

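View pics/l3.png

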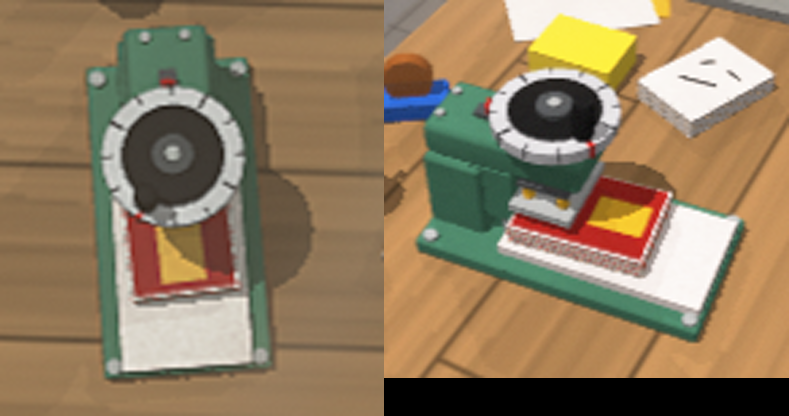

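View pics/s5.png

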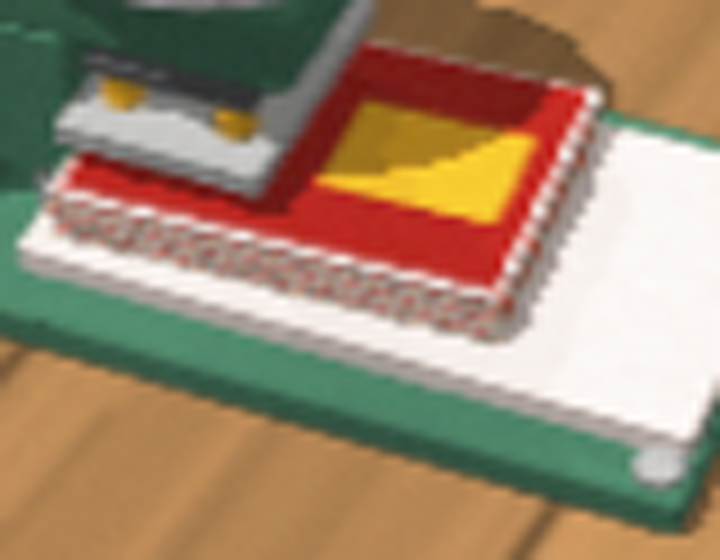

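```bash
cat > fit2.py <<'E'
import fit; from fit import *
K=[("pack",-1,1,1,"top",(296.7,247.3)),("pack",-1,-1,1,"top",(329.3,244)),("pack",-1,1,1,"side",(343.9,246.)),("pack",-1,-1,1,"side",(356.2,220.75)),("pack",1,1,1,"side",(294.8,233.9)),("pack",-1,1,0,"side",(344.7,251.75))]
for base,off in ((r.x,np.zeros((2,2))),(r2.x[:10],r2.x[10:].reshape(2,2))):
    fit.O=K; cc=np.array([0 if o[4]=="top" else 1 for o in K])
    def g(v):
        w=base.copy(); w[6:9]=v; return (fit.model(w)+off[cc]).ravel()
    s=least_squares(g,[-.04,0,0],loss="soft_l1"); print(s.x.round(4),s.fun.round(1))
E
python3 fit2.py
```

```text
[-0.0378 -0.0006  0.0552] [-0.7  0.2 -0.  -0.6  1.   0.3 -0.2 -0.5  0.1 -1.1 -0.1  0.4]
[-0.0383  0.0013  0.0568] [-1.1  0.4 -0.2 -0.5  1.1  0.1 -0.1 -0.8 -0.3 -1.3  0.   0.3]
```

```bash
cat > edge.py <<'E'
from h import *
from geo import CAM
import cv2
def back(c,uv,z):
    f,cx,cy,T=CAM[c]; d=T[:3,:3]@np.array([(uv[0]-cx)/f,(uv[1]-cy)/f,1]); o=T[:3,3]; return o+d*(z-o[2])/d[2]
def cross(sig,th):  # last index crossing from above th to below
    for i in range(len(sig)-1,0,-1):
        if sig[i-1]>=th>sig[i]: return i-1+(sig[i-1]-th)/(sig[i-1]-sig[i])
def head(pts):
    vx,vy,_,_=cv2.fitLine(np.float32(pts),cv2.DIST_HUBER,0,.001,.001).ravel(); return np.arctan2(vy,vx)
if __name__=="__main__":
    im=eyes.capture("top")["frame"].astype(float)
    redn=im[...,2]-im[...,0]        # red/yellow high, white ~0
    P1=[back("top",(u,238+cross(redn[238:256,u],60)),.058) for u in range(300,327)]
    white=im.min(2)
    P2=[back("top",(u,258+cross(white[258:275,u],120)),.032) for u in range(297,331)]
    print("front-edge heading: pack",np.degrees(head(np.array(P1)[:,:2]))%180,"bed",np.degrees(head(np.array(P2)[:,:2]))%180)
    print("front edge local x",np.mean([loc(p)[0] for p in P1]))
    ims=eyes.capture("side")["frame"].astype(float)
    # near-left edge of the pack/bed in side view
    red=ims[...,2]-ims[...,0]
    P3=[back("side",(u,225+cross(red[225:262,u],90)),.058) for u in range(298,340)]
    P4=[]
    w=ims.min(2)
    for u in range(300,358):
        col=w[236:272,u]; k=cross(col,190)
        if k: P4.append(back("side",(u,236+k),.032))
    print("left-edge heading: pack",np.degrees(head(np.array(P3)[:,:2]))%180,"bed",np.degrees(head(np.array(P4)[:,:2]))%180,len(P4))
    print("left y loc",np.mean([loc(p)[1] for p in P3]))
E
python3 edge.py
```

```text
front-edge heading: pack 98.194016 bed 95.71492
front edge local x -0.11533962297830683
left-edge heading: pack 8.480013 bed 5.691089 58
left y loc 0.05564656541069207
```

View pics/z8.png

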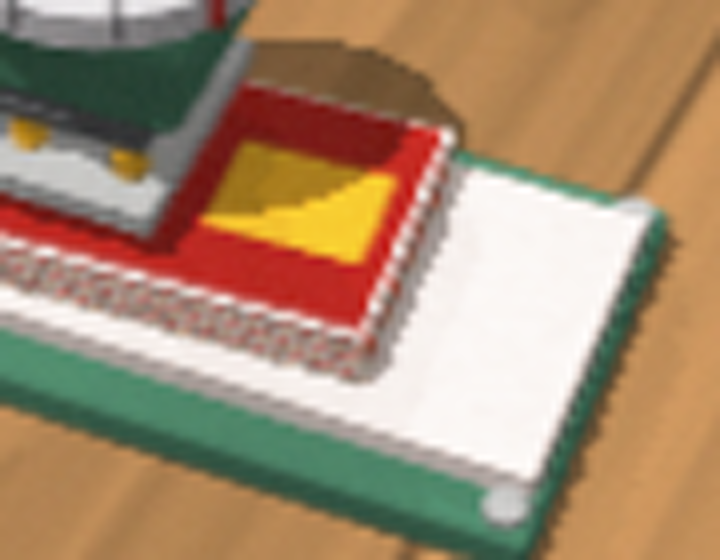

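```bash
python3 - <<'E'
from h import *
Q=quat(YAW+np.pi,-.2)
y=.028
manip.movep(W(-.175,y,.06),Q)
manip.move_straight(W(-.15,y,.016),velocity=.2)
manip.move_straight(W(-.132,y,.016),velocity=.08); st()
x=-.132
while x<-.112:
    x+=.0015; manip.move_straight(W(x,y,.016),velocity=.05); r=st(); f=floc(r["wrist_force"])
    if f[0]<-6 : break
manip.move_straight(W(x-.02,y,.02),velocity=.1);st()
E
python3 zs.py z9
```

```text
t 26.13 loc [-131.5   27.7   16.8] F [-0.3 -0.2 -0.2] gap 0.294
 t 26.38 loc [-130.8   28.1   16.1] F [-0.2  0.1 -0.1] gap 0.304
 t 26.63 loc [-129.   28.   16.] F [0.3 0.6 0.1] gap 0.303
 t 26.88 loc [-127.4   28.    16. ] F [ 0.1 -0.5 -0.3] gap 0.299
 t 27.13 loc [-125.9   28.    16. ] F [ 0.5  0.7 -0.2] gap 0.304
 t 27.38 loc [-124.6   28.1   15.9] F [-0.6  0.2  0.1] gap 0.302
 t 27.63 loc [-124.    28.3   15.6] F [-3.9  0.1  2.4] gap 0.3
 t 27.88 loc [-123.3   28.7   15.4] F [-5.1  0.1  2.8] gap 0.301
 t 28.13 loc [-122.6   29.1   15.1] F [-6.4  2.6  3.7] gap 0.296
 t 28.48 loc [-139.2   27.6   20.5] F [ 0.9 -0.5  0.2] gap 0.299
```

View pics/z9.png

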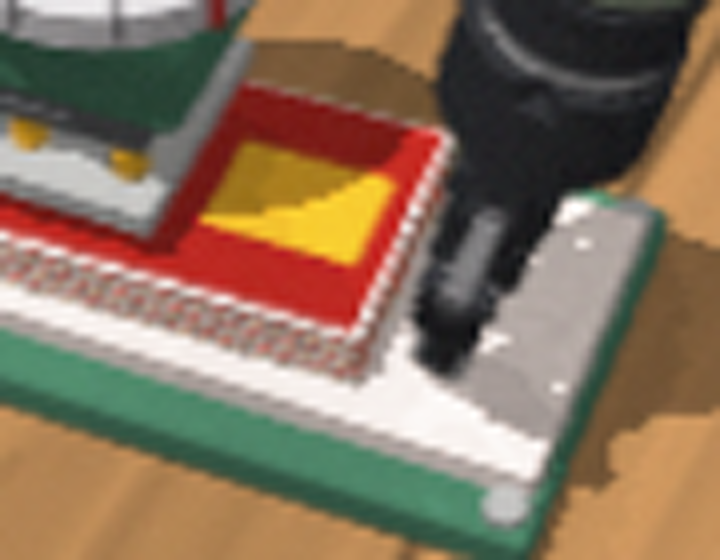

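```bash
cat > edge2.py <<'E'
from edge import *
ims=eyes.capture("side")["frame"].astype(float); red=ims[...,2]-ims[...,0]
P3=[back("side",(u,225+cross(red[225:262,u],90)),.058) for u in range(298,340)]
print("pack left heading",np.degrees(head(np.array(P3)[:,:2]))%180, "left y",np.mean([loc(p)[1] for p in P3]))
E
python3 edge2.py
```

```text
pack left heading 7.491349 left y 0.055328516060844116
```

```bash
cat > push2.py <<'E'
from h import *
import sys
y=float(sys.argv[1]);lim=float(sys.argv[2])
manip.move_straight(W(-.128,y,.016),velocity=.1)
x=-.125
while x<-.108:
    manip.move_straight(W(x,y,.016),velocity=.05); r=st(); f=floc(r["wrist_force"])
    if f[0]<-lim : break
    x+=.002
manip.move_straight(W(-.14,y,.02),velocity=.1);st()
E
python3 push2.py .032 9.5;python3 edge2.py; python3 zs.py z10
```

```text
t 29.12 loc [-124.9   32.    16. ] F [-0.2  0.6 -0.4] gap 0.299
 t 29.37 loc [-123.1   32.    16. ] F [-0.4  0.3 -0.5] gap 0.295
 t 29.62 loc [-122.2   32.4   15.6] F [-4.3  0.5  2. ] gap 0.301
 t 29.87 loc [-121.1   32.9   15.3] F [-5.6  2.3  4.4] gap 0.3
 t 30.12 loc [-120.4   33.3   14.8] F [-8.7  2.3  5.5] gap 0.302
 t 30.37 loc [-120.2   33.5   14.3] F [-12.8   2.6   8.2] gap 0.299
 t 30.77 loc [-138.9   31.6   20.5] F [-0.1 -0.4 -0.4] gap 0.3
pack left heading 5.816361 left y 0.054787514253839494
```

View pics/z10.png

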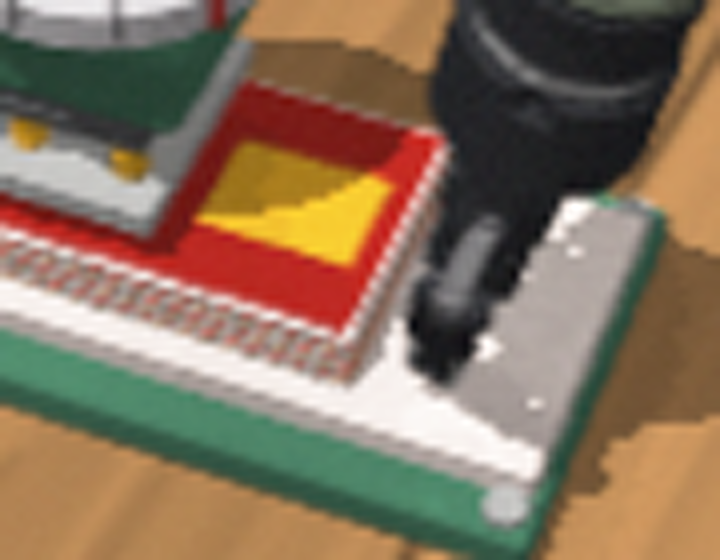

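```bash
python3 - <<'E'
from h import *
from geo import proj
from scipy.optimize import least_squares
obs=[("top",(297.9,221.9)),("side",(326.3,203))]
for wz in (.1825,.187):
  for c_,o in obs:
    best=min(np.arange(0,1.5,.01),key=lambda t:np.hypot(*(proj(c_,W(-.066*np.cos(t),.066*np.sin(t),wz))-o)))
    print(wz,c_,best,(proj(c_,W(-.066*np.cos(best),.066*np.sin(best),wz))-o).round(1))
  t=.6
  for z in (0,.049):
    p=W(-.052*np.cos(t),.052*np.sin(t),wz+z); print(z,proj("top",p).round(1),proj("side",p).round(1))
r=sensors.read_state(); Q=quat(YAW+np.pi+np.pi/2-0.0)
for a in (0,np.pi/2,-np.pi/2,np.pi): 
    j=manip.ik(W(-.045,.03,.3),quat(a)); print(a,None if j is None else np.round(j,2))
E
```

```text
0.1825 top 0.56 [0. 0.]
0.1825 side 0.54 [0.7 1.4]
0 [299.5 217.6] [323. 202.]
0.049 [298.9 214.7] [322.8 188.3]
0.187 top 0.55 [ 0.1 -0.1]
0.187 side 0.56 [0.2 0.3]
0 [299.5 217.3] [323.  200.7]
0.049 [298.9 214.4] [322.7 187. ]
0 [-0.15  0.3   0.01  1.28  0.    3.  ]
1.5707963267948966 [-0.15  0.3   0.01  1.28  0.    1.42]
-1.5707963267948966 [-0.15  0.3   0.01  1.28  0.   -1.72]
3.141592653589793 [-0.15  0.3   0.01  1.28  0.   -0.15]
```

```bash
cat > wh.py <<'E'
from h import *
Q=quat(np.pi+0.0)
R0=.052
def H(th,z,rad=R0,cx=0,cy=0): return W(cx-rad*np.cos(th),cy+rad*np.sin(th),z)
E
python3 - <<'E'
from wh import *
import cv2
manip.move_straight(W(-.18,.02,.12),velocity=.25)
manip.movep(H(.56,.29),Q); eoat.grip(.5); st()
E
python3 look.py l4; python3 - <<'E'
from wh import *
import cv2
from geo import proj
p=eyes.capture("side");f=p["frame"]; cv2.imwrite("pics/h1.png",cv2.resize(f[150:220,280:370],None,fx=8,fy=8,interpolation=cv2.INTER_CUBIC))
t=np.array(sensors.read_state()["tcp_pos"]); print(proj("side",t),(proj("side",t)-[279.5,149.5])*8, proj("top",t))
E
```

```text
t 32.66 loc [-44.8  27.5 289.6] F [-0.4 -0.7  0.2] gap 0.504
[323.25232541 170.55404956] [350.01860329 168.43239651] [298.90123455 211.36633924]
```

View pics/h1.png

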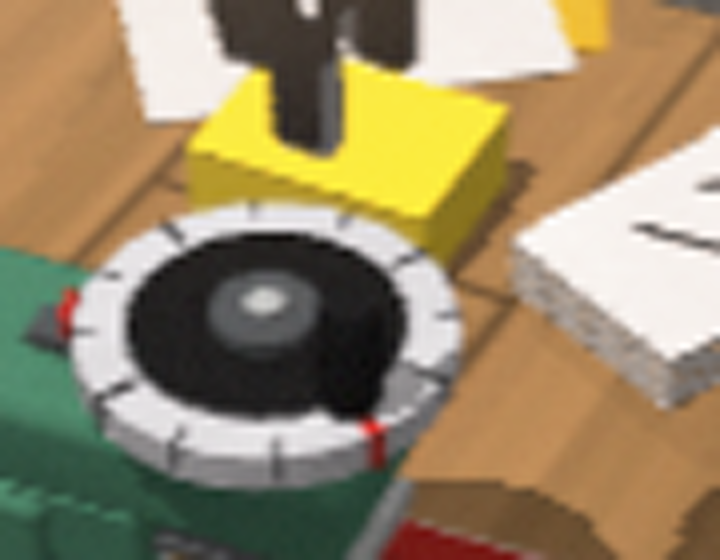

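View pics/l4.png

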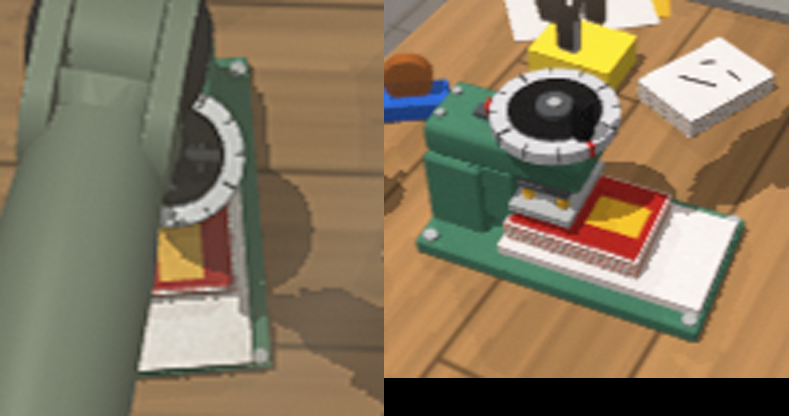

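```bash
python3 - <<'E'
from wh import *
manip.move_straight(H(.56,.225),velocity=.2); st()
z=.225
while z>.172:
    z-=.0075; manip.move_straight(H(.56,z),velocity=.06); r=st()
    if r["wrist_force"][2]>3: print("touch");break
E
python3 - <<'E'
from wh import *
import cv2
p=eyes.capture("side");f=p["frame"]; cv2.imwrite("pics/h2.png",cv2.resize(f[150:220,280:370],None,fx=8,fy=8,interpolation=cv2.INTER_CUBIC))
E
```

```text
t 33.28 loc [-44.1  27.6 225.4] F [-0.2  0.9 -0. ] gap 0.504
 t 33.56 loc [-43.7  27.5 218.1] F [ 0.3 -0.5  0.9] gap 0.499
 t 33.83 loc [-44.4  27.7 209.6] F [-0.1  0.   0. ] gap 0.501
 t 34.11 loc [-44.5  27.7 201.9] F [ 0.4 -0.1  0.1] gap 0.503
 t 34.38 loc [-44.4  27.7 194.5] F [0.9 0.4 0.8] gap 0.495
 t 34.66 loc [-44.4  27.7 187. ] F [0.2 0.1 0.5] gap 0.502
 t 34.93 loc [-44.5  27.7 179.5] F [-0.2  0.5 -0.1] gap 0.502
 t 35.21 loc [-44.5  27.7 172. ] F [-0.  -0.3  0.4] gap 0.503
 t 35.48 loc [-44.5  27.7 164.5] F [0.6 0.2 0. ] gap 0.501
```

View pics/h2.png

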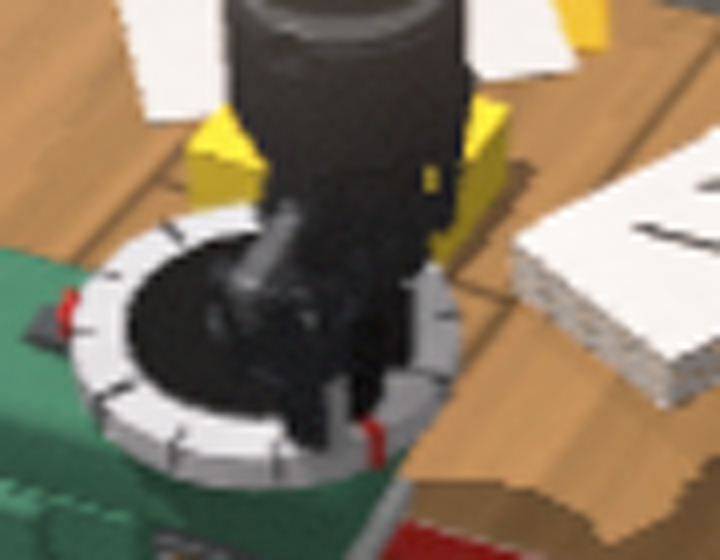

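```bash
python3 - <<'E'
from wh import *
eoat.grip(0.0,grip_force=40); st()
for th in (.62,.68,.74):
    manip.move_straight(H(th,.1645),velocity=.05); r=st(); f=floc(r["wrist_force"]); print("tan",round(f[0]*np.sin(th)+f[1]*np.cos(th),1),"rad",round(-f[0]*np.cos(th)+f[1]*np.sin(th),1))
E
```

```text
t 35.83 loc [-43.9  28.3 165.3] F [-0.3  4.   2.2] gap 0.273
 t 36.08 loc [-43.3  29.  165.3] F [-5.5 -2.4  8. ] gap 0.27
tan -5.2 rad 3.1
 t 36.33 loc [-42.   30.9 165.3] F [-7.6 -3.   8.5] gap 0.268
tan -7.1 rad 4.0
 t 36.58 loc [-40.2  33.3 165.3] F [-8.  -2.7  8.5] gap 0.272
tan -7.3 rad 4.1
```

```bash
cat > wind.py <<'E'
from wh import *
import sys,json,os
th0,th1,dth,z,cx,cy,rad=map(float,sys.argv[1:8]); lim=float(sys.argv[8]) if len(sys.argv)>8 else 99
th=th0
log=json.load(open("log.json")) if os.path.exists("log.json") else []
while th<th1-1e-6:
    th=min(th+dth,th1)
    manip.move_straight(H(th,z,rad,cx,cy),velocity=.06); r=sensors.read_state(); f=floc(r["wrist_force"]); l=loc(r["tcp_pos"])
    a=np.arctan2(l[1]-cy,-(l[0]-cx)); a+=2*np.pi*round((th-a)/2/np.pi)
    tan=-(f[0]*np.sin(a)+f[1]*np.cos(a)); rd=-f[0]*np.cos(a)+f[1]*np.sin(a)
    log.append([r["t"],th,a,tan,rd,f[2],l[0],l[1],l[2]])
    print(f"t{r['t']:.2f} th{th:.2f} a{a:.3f} tan{tan:.1f} rad{rd:.1f} fz{f[2]:.1f} r{1000*np.hypot(l[0]-cx,l[1]-cy):.1f} gap{r['finger_gap']:.3f}")
    if tan>lim: break
json.dump(log,open("log.json","w"))
E
python3 wind.py .74 1.6 .12 .1665 0 0 .053 16
```

```text
t36.84 th0.86 a0.804 tan5.9 rad-2.4 fz-3.2 r52.3 gap0.270
t37.10 th0.98 a0.929 tan6.6 rad-1.3 fz-3.1 r52.4 gap0.268
t37.36 th1.10 a1.050 tan5.6 rad-1.3 fz-2.8 r52.4 gap0.270
t37.62 th1.22 a1.170 tan6.0 rad-0.7 fz-0.7 r52.5 gap0.271
t37.88 th1.34 a1.290 tan5.8 rad-1.0 fz-1.5 r52.5 gap0.275
t38.13 th1.46 a1.410 tan5.1 rad-1.0 fz-0.2 r52.5 gap0.271
t38.39 th1.58 a1.531 tan6.5 rad-0.3 fz0.1 r52.6 gap0.266
t38.64 th1.60 a1.539 tan7.5 rad0.2 fz1.2 r52.5 gap0.270
```

```bash
python3 wind.py 1.6 3.0 .1 .1665 0 0 .053 11
```

```text
t38.89 th1.70 a1.646 tan6.3 rad-0.9 fz0.4 r52.6 gap0.268
t39.14 th1.80 a1.749 tan6.2 rad-0.5 fz0.8 r52.6 gap0.265
t39.39 th1.90 a1.850 tan6.8 rad-0.4 fz-0.0 r52.6 gap0.267
t39.64 th2.00 a1.951 tan5.3 rad0.5 fz0.4 r52.5 gap0.269
t39.89 th2.10 a2.051 tan7.4 rad0.4 fz0.3 r52.5 gap0.266
t40.14 th2.20 a2.152 tan6.1 rad0.1 fz0.9 r52.5 gap0.270
t40.39 th2.30 a2.252 tan6.8 rad-0.2 fz0.3 r52.5 gap0.269
t40.64 th2.40 a2.353 tan5.7 rad-0.1 fz1.3 r52.5 gap0.263
t40.89 th2.50 a2.454 tan6.1 rad0.1 fz-0.8 r52.4 gap0.271
t41.14 th2.60 a2.554 tan5.2 rad0.0 fz-0.5 r52.4 gap0.271
t41.39 th2.70 a2.655 tan6.2 rad0.3 fz0.1 r52.3 gap0.272
t41.64 th2.80 a2.756 tan6.3 rad-0.6 fz-0.7 r52.3 gap0.269
t41.89 th2.90 a2.857 tan5.6 rad-0.4 fz-1.0 r52.2 gap0.273
t42.14 th3.00 a2.958 tan5.8 rad0.1 fz-2.5 r52.1 gap0.269
```

```bash
python3 wind.py 3.0 5.0 .1 .1665 0 0 .0527 8.7
```

```text
t42.39 th3.10 a3.058 tan5.2 rad-0.1 fz-1.5 r52.1 gap0.269
t42.64 th3.20 a3.160 tan6.3 rad0.3 fz-1.2 r52.0 gap0.269
t42.89 th3.30 a3.260 tan5.6 rad-0.0 fz-2.7 r52.0 gap0.269
t43.14 th3.40 a3.362 tan6.5 rad-0.7 fz-2.7 r51.9 gap0.268
t43.39 th3.50 a3.463 tan6.1 rad-1.2 fz-2.2 r51.9 gap0.269
t43.64 th3.60 a3.564 tan6.0 rad-0.7 fz-2.5 r51.8 gap0.269
t43.89 th3.70 a3.665 tan6.0 rad-1.7 fz-4.3 r51.8 gap0.265
t44.14 th3.80 a3.766 tan6.9 rad-0.6 fz-3.5 r51.7 gap0.269
t44.39 th3.90 a3.868 tan6.8 rad-1.6 fz-4.2 r51.7 gap0.265
t44.64 th4.00 a3.969 tan6.1 rad-1.7 fz-3.2 r51.6 gap0.266
t44.89 th4.10 a4.070 tan6.5 rad-3.1 fz-4.2 r51.5 gap0.268
t45.14 th4.20 a4.171 tan6.4 rad-2.0 fz-4.3 r51.5 gap0.269
t45.39 th4.30 a4.264 tan7.5 rad-2.2 fz-5.1 r51.5 gap0.266
t45.64 th4.40 a4.337 tan11.0 rad-2.6 fz-8.4 r51.5 gap0.268
```

```bash
python3 - <<'E'
from wh import *
import cv2
for n,(y,x,f) in {"side":((160,280),0,0),"top":((165,285),0,0)}.items():
    p=eyes.capture(n)["frame"]
    c=p[165:215,275:350] if n=="side" else p[160:230,270:350]
    cv2.imwrite(f"pics/b_{n}.png",cv2.resize(c,None,fx=8,fy=8,interpolation=cv2.INTER_CUBIC))
E
python3 wind.py 4.4 4.6 .05 .1665 0 0 .0527 25
```

```text
t45.99 th4.45 a4.373 tan14.2 rad-2.3 fz-9.6 r51.5 gap0.271
t46.24 th4.50 a4.420 tan14.5 rad-2.3 fz-9.6 r51.5 gap0.266
t46.49 th4.55 a4.469 tan14.7 rad-2.6 fz-10.0 r51.4 gap0.264
t46.74 th4.60 a4.519 tan14.3 rad-2.3 fz-11.5 r51.4 gap0.271
```

View pics/b_side.png

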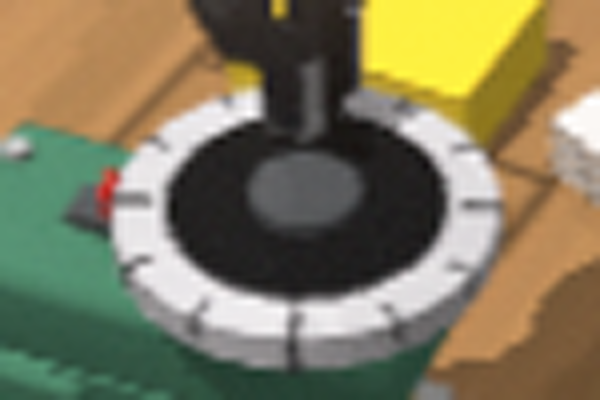

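View pics/b_top.png

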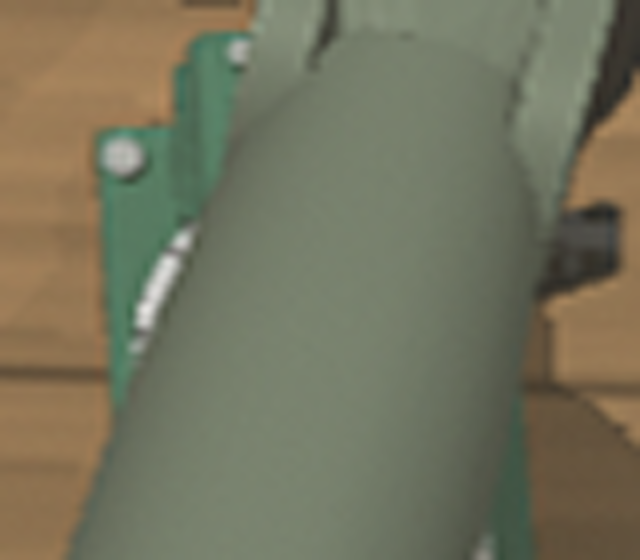

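```bash
python3 wind.py 4.6 5.8 .12 .1665 0 0 .0522 30
```

```text
t47.00 th4.72 a4.648 tan13.3 rad-2.9 fz-11.4 r51.4 gap0.267
t47.26 th4.84 a4.769 tan13.3 rad-2.7 fz-11.4 r51.4 gap0.271
t47.52 th4.96 a4.889 tan12.6 rad-3.1 fz-12.2 r51.4 gap0.269
t47.77 th5.08 a5.006 tan12.7 rad-3.2 fz-12.2 r51.4 gap0.267
t48.03 th5.20 a5.124 tan14.2 rad-3.1 fz-13.4 r51.4 gap0.268
t48.29 th5.32 a5.242 tan13.4 rad-3.2 fz-14.4 r51.4 gap0.263
t48.55 th5.44 a5.358 tan12.4 rad-4.8 fz-13.8 r51.5 gap0.269
t48.81 th5.56 a5.475 tan13.1 rad-3.8 fz-14.1 r51.5 gap0.267
t49.07 th5.68 a5.592 tan14.5 rad-3.8 fz-14.2 r51.5 gap0.268
t49.33 th5.80 a5.707 tan14.4 rad-2.9 fz-14.4 r51.6 gap0.268
```

```bash
python3 wind.py 5.8 5.91 .055 .1665 0 0 .0522 30; python3 - <<'E'
from wh import *
import cv2
p=eyes.capture("side")["frame"]; cv2.imwrite(f"pics/e_side.png",cv2.resize(p[165:215,275:350],None,fx=8,fy=8,interpolation=cv2.INTER_CUBIC))
E
```

```text
t49.58 th5.85 a5.751 tan14.5 rad-3.4 fz-13.8 r51.6 gap0.264
t49.83 th5.91 a5.802 tan15.7 rad-3.1 fz-15.1 r51.6 gap0.266
```

View pics/e_side.png

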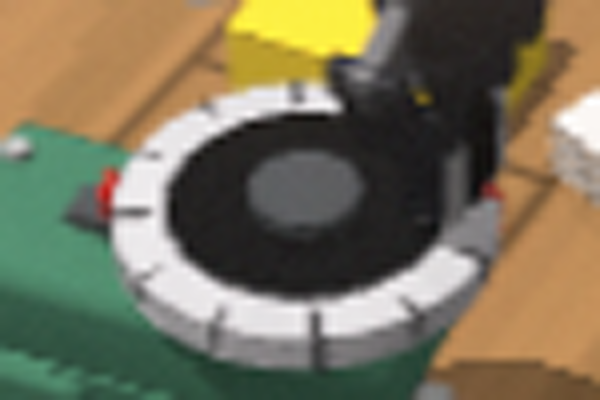

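```bash
python3 - <<'E'
from wh import *
r=sensors.read_state()
manip.move_straight(list(r["tcp_pos"]),velocity=.05); r=st("relax")
l=loc(r["tcp_pos"]); print("angle",np.arctan2(l[1],-l[0])+2*np.pi)
eoat.grip(.40); r=st("open")
p=list(r["tcp_pos"])
manip.move_straight([p[0],p[1],.27],velocity=.15); st("up")
manip.movep(W(-.20,-.20,.30),Q); st()
E
python3 look.py f1; python3 edge.py; python3 - <<'E'
from wh import *
import cv2
p=eyes.capture("side")["frame"]; cv2.imwrite(f"pics/f_side.png",cv2.resize(p[165:240,275:350],None,fx=8,fy=8,interpolation=cv2.INTER_CUBIC))
p=eyes.capture("top")["frame"]; cv2.imwrite(f"pics/f_top.png",cv2.resize(p[165:235,275:345],None,fx=8,fy=8,interpolation=cv2.INTER_CUBIC))
E
```

```text
relax t 50.14 loc [-44.7 -25.7 165.4] F [ 4.2 -6.4 -5.3] gap 0.266
angle 5.7612171826318
open t 50.41 loc [-46.3 -23.4 165.6] F [-0.5 -0.  -0.3] gap 0.403
up t 51.26 loc [-46.8 -23.2 269.2] F [-0.9 -0.3  0. ] gap 0.399
 t 52.19 loc [-199.6 -199.4  299.5] F [-0.1  0.4  0.4] gap 0.401
front-edge heading: pack 95.968414 bed 95.704544
front edge local x -0.11353879644631834Traceback (most recent call last):
  File "edge.py", line 22, in <module>
    P3=[back("side",(u,225+cross(red[225:262,u],90)),.058) for u in range(298,340)]
                       ~~~^~~~~~~~~~~~~~~~~~~~~~~~~
TypeError: unsupported operand type(s) for +: 'int' and 'NoneType'
```

View pics/f1.png

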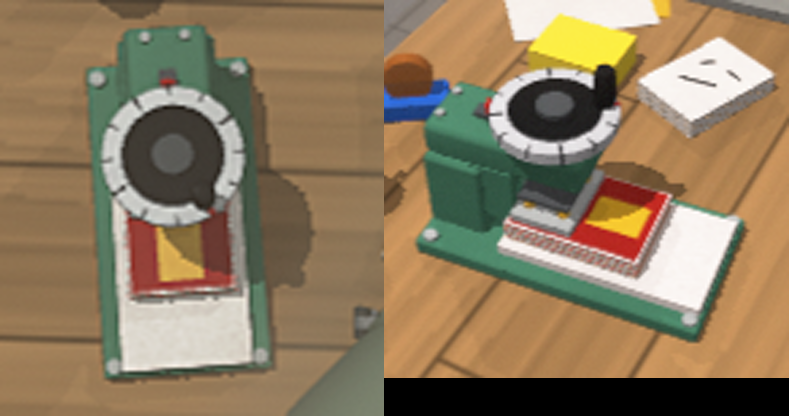

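View pics/f_side.png

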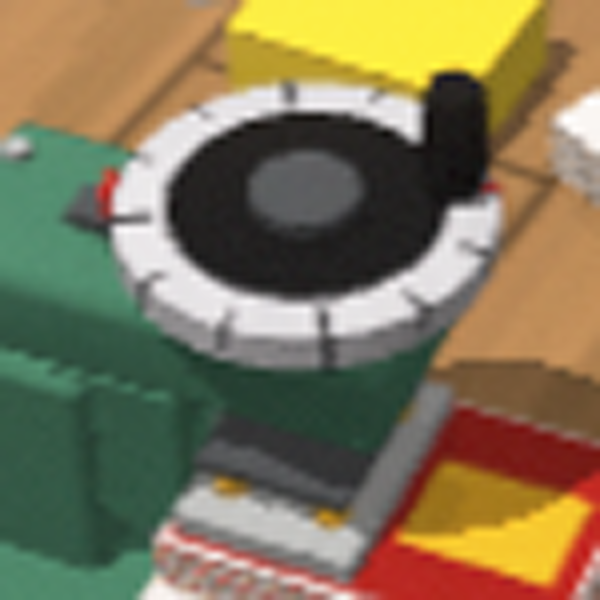

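View pics/f_top.png

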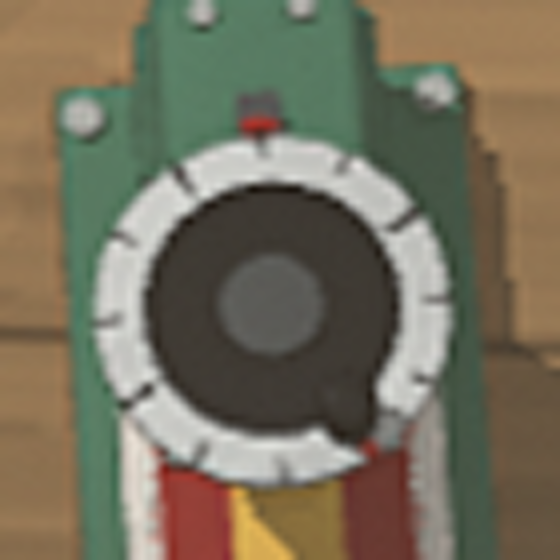

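```bash
python3 - <<'E'
from wh import *
st(); manip.close_job()
E
```

```text
t 52.49 loc [-199.4 -199.3  299.8] F [ 0.2 -0.2  0.3] gap 0.395
the job is handed in; nothing more can be done
```

The pack is pushed home, squared and clamped, and the job is handed in. The arm is clear of the press and touching nothing. The clock read about 52.5 s of the 72 s allowed.

- **Pack:** My first passes went over the top of the pack without touching it, because the finger tips sat about 2–3 cm higher than the reported TCP suggested. I then pushed it against the stops; it was home but about 2.6° askew. I pushed again on the left side, with the force peaking at about 13 N. At the end its front edge lay at -113.5 mm against -115 mm for home, and within 0.3° of the bed. The side-view repeat of that check failed to run after clamping; before clamping it had agreed to 0.1°.
- **Bite:** I felt the platen bite at a wheel angle of about 4.24 rad. The tangential force rose from 6 N to 14 N between 4.26 and 4.37 rad.
- **Nip:** I wound on to 5.80 rad. When I unloaded the arm before letting go, the wheel eased back to about 5.76 rad, by both arm position and rim marks. That is about 1.52 rad past the bite, roughly 3° short of the quarter turn and not over it. I did not regrip to correct this.
- **Rest of the table:** I moved nothing else that I know of. The last pictures covered only the press and the boxes beside it, so I did not recheck the other items.

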